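# Box up a power-supply board in its cast housing

## Task

Box up the power-supply board: lower it into the open cast housing so that it lies flat on the four bosses with its connector plate down in the slot of the end wall, let go, then set the housing's own cover - the larger of the two - on the rim so that its lip drops inside and it lies level and fully closed all round, ready for its screws. Put the board and the cover down rather than dropping them, and leave the housing standing where it is. Do not bump the soldering iron's stand, and leave the multimeter, the solder reel and the smaller cover where they lie.

Things in the scene. Friction and masses are not known exactly. Their poses are not given: they have to be found in the camera images.
- housing: Open cast-aluminium box, loose on rubber feet, 0.42 kg, mouth up: outside 118 (x) x 62 (y) x 38 mm high, walls 3 mm. Origin: centre of underside, z up. Four bosses inside at x +-40, y +-20 carry the board. Square 8 mm screw pillars as high as the rim fill the inner corners. Housing, board and both covers start flat at four places, near/far and left/right of the middle; which is where varies.
- housing_seat (a point): Centre of the plane of the boss tops, 10 mm above the housing's underside, axes as the housing; the seated board's origin belongs here. The space around it is 112 x 56 mm; the pillars take its corners (|x| 48 to 56, |y| 20 to 28 mm).
- housing_rim (a point): Centre of the plane of the rim, 38 mm above the housing's underside, axes as the housing. The seated cover's cover_under belongs here.
- housing_slot (a point): Middle of the slot in the +x end wall, at rim height: 57.5 mm along the housing's x from its middle. The slot is 36 mm wide, open at the top, its sill 8 mm above the underside.
- board: Green circuit board 109 (x) x 53 (y) x 2 mm, 110 g, components up. Origin: centre of the board's underside, z up, x to the connector end. Corners notched 8 x 8 mm for the pillars; 1.5 mm play all round in the housing, fits only one way round. Three capacitors up to 14 mm high stand at |y| 15 to 26 mm. Seated, all of it lies below the rim.
- board_grip (a point): Centre of a black potted module on the board, a block 36 (x) x 24 (y) x 18 mm high (2 to 20 mm above the board's underside), at x -6, y 0, 11 mm up. Hold the board by this block's two end faces, along the board's x, fingertips 2 to 6 mm above the board's top. 28 mm free beyond each end face over |y| below 13: in the housing do not open wider than 60 mm.
- board_connector (a point): Centre of the outer face of the board's connector plate: x 59, y 0, 13.5 mm above the underside. The upright plate, 33 wide x 2.7 x 27 mm high, goes down into the housing's slot. An 18 mm wide shell stands out to x 65; the connector's black body, 14 mm high, reaches in to x 40.
- cover: The housing's cover, the larger of two bare aluminium covers, 110 g: plate 122 (x) x 66 (y) x 5 mm on a lip 4 mm deep, lying lip down, plate 4 to 9 mm above the bench. Origin: centre of the lip's underside, z up. Fits either way round (half turn). Grip across the 66 mm by the plate's edges, fingertips at most 4 mm below the plate; it overhangs the walls by 2 mm all round.
- cover_under (a point): Centre of the underside of the cover's plate, 4 mm above its origin, axes as the cover. Below it the lip, 108 (x) x 53 (y) mm outside with open corners, drops inside the housing's walls with 1.5 mm play across and 2 mm along.
- small_cover: A like cover for another, smaller box, 92 (x) x 46 (y) x 9 mm, 60 g, not wanted here; leave it lying. Origin: centre of its underside.
- iron_stand: Soldering iron upright in a coil holder on a cast base 100 (x) x 70 (y) mm, 200 mm high in all, fixed; iron leans slightly from +x to -x going up. Origin: centre of the base's underside. In the middle between left and right places. Not to be bumped.
- reel: Solder reel standing on end, 60 mm across, 45 mm high, 0.28 kg, loose. Origin: centre of its underside. In the middle, nearer or farther than the iron's stand. Leave it.
- meter: Orange handheld multimeter lying face up, 150 (x) x 75 (y) x 45 mm high, 0.38 kg, loose, lying across the middle, nearest the robot. Origin: centre of its underside. Leave it.

How it is judged:
On the way:
1. the board lies flat on its bosses in the housing, connector plate in the slot, let go (z of board in the frame of housing_seat between -0.002 and 0.002 m and horizontal distance between board and housing_seat below 0.0035 m and angle between the z axis of board and the z axis of housing, either way round below 0.03 rad and angle between the x axis of board and the x axis of housing, either way round below 0.06 rad and distance between board_connector and housing_slot below 0.025 m and contact force between the fingers and board below 0.05 N and linear speed of board below 0.03 m/s), for 0.2 s.
At the end, for the whole second after the job is handed in: Board at housing_seat (2 mm height, 3.5 mm sideways, level 0.03, square 0.06 rad, plate in slot). Cover_under at housing_rim (+1.8/-2 mm height, 4 mm sideways, level 0.025, square 0.07 rad). Housing flat on the bench, moved under 30 mm. Board, cover, housing at rest (0.02 m/s) (z of board in the frame of housing_seat between -0.002 and 0.002 m and horizontal distance between board and housing_seat below 0.0035 m and angle between the z axis of board and the z axis of housing, either way round below 0.03 rad and angle between the x axis of board and the x axis of housing, either way round below 0.06 rad and distance between board_connector and housing_slot below 0.025 m and z of cover_under in the frame of housing_rim between -0.002 and 0.0018 m and horizontal distance between cover_under and housing_rim below 0.004 m and angle between the z axis of cover and the z axis of housing, either way round below 0.025 rad and angle between the x axis of cover and the x axis of housing, either way round below 0.07 rad and linear speed of each of board, cover, housing below 0.02 m/s and distance of housing from where it was at the start of the episode below 0.03 m and angle between housing's own z axis and vertical below 0.02 rad and height (world z) of housing below 0.004 m); the robot touches nothing.
It fails at once if board dropped: faster than 0.4 m/s with no finger on it (contact force between the fingers and board below 0.02 N and linear speed of board above 0.4 m/s).
It fails at once if cover dropped: faster than 0.4 m/s with no finger on it (contact force between the fingers and cover below 0.02 N and linear speed of cover above 0.4 m/s).
It fails at once if the iron's stand is bumped (over 2 N) (contact force between iron_stand and anything else above 2 N).
It fails at once if multimeter, solder reel or smaller cover shifted by more than 15 mm (distance of any of meter, reel, small_cover from where it was at the start of the episode above 0.015 m).
It also fails if it takes over 72 s, if anything falls off the work surface, if the arm or the gripper's body presses on something with over 40 N, if the wrist force passes 120 N, or if a joint passes its speed limit or range.

## Robot

A 6-joint arm with a two-finger parallel gripper is mounted at the origin on the work surface. World frame = base frame: x ahead of the robot, y to its left, z up, the work surface at z = 0. Lengths are in m, angles in rad, forces in N, time in s.
With the tool pointing down it reaches from about 0.3 to 0.85 m from the base axis. Payload 4.2 kg.
Tool frame: the origin (TCP) lies on the front face of the gripper's body, between the roots of the fingers; the fingertips stand 78 mm ahead of it and the grasp point (between the pads) lies 60 mm ahead of it; y points along the fingers, x is the direction in which the jaws open and shut, and the axes are right-handed (so a half turn about y gives the same grasp; the last joint's range is limited). The gripper opens to 91 mm and grips with 3 to 60 N. Pads are 32 mm wide; open, the fingers measure 118 mm over their backs; the gripper's body (76 mm by 178 mm) begins 60 mm behind the grasp point.
Start: joints at [-1.278, 0.32, 1.565, -0, 1.257, -0.02], TCP at [0.177, -0.547, 0.292] pointing down, gripper open.
Joint ranges: [-3.11, 3.11], [-0.84, 2.01], [0.21, 2.61], [-1.34, 4.49], [0.05, 2.63], [-2.56, 2.56]. Speed limits (rad/s): [2.57, 2.57, 3.14, 3.14, 3.14, 3.14].

## Interface

Orientations are given as a rotation vector (axis times angle).
In Python, from cell import bot gives the robot as it stands.
- The arm moves only by the tool step_arm, never from a script. Its argument "targets" is one flat list of numbers, 6 for each row, row after row: the shift along the world's x, y, z in m, then the turn, a rotation vector about the world's x, y, z in degrees. In form: [x, y, z, rx, ry, rz, x, y, z, rx, ry, rz, ...]. A call has 1 to 12 rows; each row is the pose to reach, as a shift and turn from the pose commanded when the call began; what a row does not reach only later rows make up. A row lasts 1/12 s, in which the tool goes at most 41.7 mm and 7.16 degrees, less where a joint would pass 70% of its speed; a pose out of reach is approached as far as the arm can. A call with a gripper value outside its range is refused whole. "fingers" is the opening, from 0 (shut) to 1 (fully open), set as the call begins (left out, the last holds). The fingers move at their own pace and stop on an object; "squeeze" is the grip in N (left out, the last holds). Time passes only in rows, so rows that repeat a pose let the fingers close. It gives the time, the measured TCP pose, the force and the opening at its end, in the units of the state.
- bot.read_state(): the state, without advancing time (a new reading comes with each control period).
- bot.grab_frame(name): name is "scene" or "top"; returns a dict with "img" (480x640x3 uint8, red, green, blue), "fx", "fy", "cx", "cy" (pixels), "xyz" and "orientation" of the camera in the world. Camera axes: x right, y down, z forward; pixel columns grow to the right and rows downward; lengths in m; the calibration is good to about 2 mm. A picture is of the moment at which its call begins. There is no depth.
- bot.close_job(): hands the job in, once; it reports no verdict.
The state is a dict: "time_s": time; "joint_positions": joint angles; "joint_velocities": joint speeds; "joint_torque": joint torques, N m; "tcp_pos": TCP position; "eef_rot": TCP orientation; "force": force on the tool from outside, world axes, zero at the start; "torque": the same for the moment, N m; "opening": finger opening in m.
Only numpy, scipy, OpenCV 4.12 (cv2) and the standard library are available. Lean on these libraries where they do the work, as an engineer would, in place of code of your own. Each camera call takes 0.05 s, during which the arm holds its last target.

## Working session

There is one attempt and no reset: what is moved stays moved. The work goes in short steps, Python scripts to look and compute and a tool call to move; the robot and the scene stay as the last step left them, time stands still between calls to the robot, and variables do not carry over. Pictures are saved under pics/ and viewed, and the job is handed in when it is done.

Besides the shell and the picture viewer there is one more tool, called by a JSON object that holds its "api" and its "payload". step_arm: Moves the arm, as the interface text tells. Its arguments: {"type":"object","properties":{"targets":{"type":"array","items":{"type":"number"}},"fingers":{"type":"number"},"squeeze":{"type":"number"}},"required":["targets"]}

```bash
ls; mkdir -p pics
python3 - <<'E'
from cell import bot
import cv2
s=bot.read_state();print({k:(v if not hasattr(v,'round') else v) for k,v in s.items()})
for n in("scene","top"):
    f=bot.grab_frame(n);print(n,{k:f[k] for k in f if k!='img'})
    cv2.imwrite(f'pics/{n}0.png',f['img'][:,:,::-1])
E
```

```text
pics
{'time_s': 0.0, 'joint_positions': array([-1.27799713e+00,  3.20283198e-01,  1.56567184e+00,  1.64901936e-05,
        1.25738263e+00, -2.00325047e-02]), 'joint_velocities': array([-0.00089824, -0.00103862, -0.00021681, -0.00066909, -0.00025204,
       -0.00217101]), 'joint_torque': array([-3.52662988e-03, -4.12466133e+01, -2.31975406e+01,  7.25886365e-02,
        4.58736287e-02, -1.60774316e-04]), 'tcp_pos': array([ 0.17684034, -0.54674863,  0.29142795]), 'eef_rot': array([-1.34000763,  0.97672597, -0.97443637]), 'force': array([-0.2259475 , -0.42661859, -0.31144152]), 'torque': array([0.03337704, 0.01926147, 0.01277221]), 'opening': 0.0914301802070318}
scene {'fx': 439.9691751557128, 'fy': 439.9691751557128, 'cx': 324.223004788033, 'cy': 238.11476574625152, 'xyz': array([1.23229487, 0.28511882, 0.49793904]), 'orientation': array([-1.28838019, -1.96253505,  1.12665794])}
top {'fx': 491.0848067926796, 'fy': 491.0848067926796, 'cx': 315.4004936709817, 'cy': 250.43925106986194, 'xyz': array([ 0.50669455, -0.01180989,  0.89205689]), 'orientation': array([-2.13819842,  2.1892116 , -0.04655816])}
```

View pics/scene0.png

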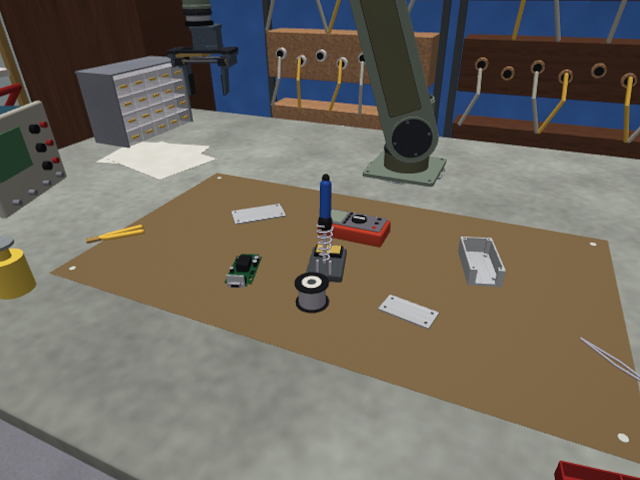

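View pics/top0.png

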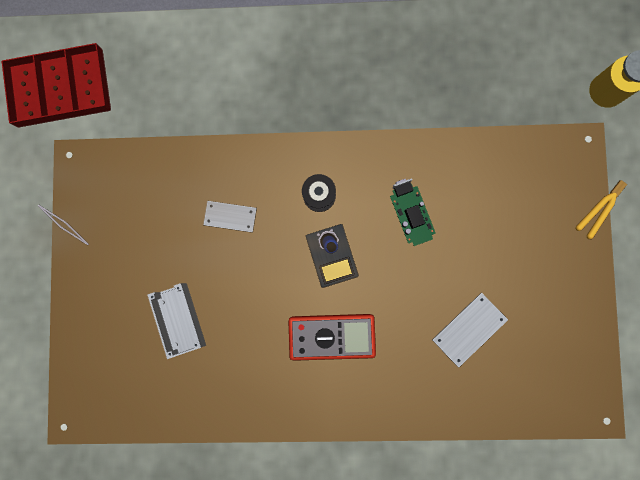

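Run:
```python
from cell import bot
from scipy.spatial.transform import Rotation as R
print(R.from_rotvec(bot.read_state()['eef_rot']).as_matrix().round(3))
```

```text
[[ 0.308 -0.     0.951]
 [-0.951  0.002  0.308]
 [-0.002 -1.     0.   ]]
```

```bash
cat > h.py <<'E'
import numpy as np, cv2
from scipy.spatial.transform import Rotation as R
def ray(f,uv,z):
    uv=np.atleast_2d(np.asarray(uv,float))
    d=np.c_[(uv[:,0]-f['cx'])/f['fx'],(uv[:,1]-f['cy'])/f['fy'],np.ones(len(uv))]
    d=R.from_rotvec(f['orientation']).apply(d)
    z=np.broadcast_to(z,len(uv))
    return f['xyz']+d*((z-f['xyz'][2])/d[:,2])[:,None]
def proj(f,p):
    q=R.from_rotvec(f['orientation']).inv().apply(np.atleast_2d(p)-f['xyz'])
    return np.c_[q[:,0]/q[:,2]*f['fx']+f['cx'],q[:,1]/q[:,2]*f['fy']+f['cy']]
def crop(img,x0,y0,x1,y1,s,name):
    c=cv2.resize(img[y0:y1,x0:x1,::-1],None,fx=s,fy=s,interpolation=cv2.INTER_CUBIC)
    cv2.imwrite(name,c)
E
python3 - <<'E'
from cell import bot
from h import *
f=bot.grab_frame("top");im=f['img']
a=[cv2.resize(im[y:y+90,x:x+100,::-1],None,fx=4,fy=4,interpolation=cv2.INTER_CUBIC) for x,y in((130,275),(365,165),(420,285),(180,180))]
s=cv2.resize(np.vstack([np.hstack(a[:2]),np.hstack(a[2:])]),(800,720))[:600] if 0 else np.vstack([np.hstack(a[:2]),np.hstack(a[2:])])
cv2.imwrite('pics/c0.png',cv2.resize(s,(660,594)))
hsv=cv2.cvtColor(im,cv2.COLOR_RGB2HSV)
m=((hsv[...,1]<70)&(hsv[...,2]>60)).astype(np.uint8)
n,l,st,c=cv2.connectedComponentsWithStats(m)
for i in range(1,n):
    if 300<st[i,4]<8000 and 140<c[i][1]<430:
        k=cv2.findContours((l==i).astype(np.uint8),0,cv2.CHAIN_APPROX_NONE)[0][0]
        r=cv2.minAreaRect(k);b=cv2.boxPoints(r)
        print(st[i],c[i],r)
        for z in(0.009,.038):
            p=ray(f,b,z)[:,:2];print(z,p.mean(0).round(4),np.linalg.norm(p[1]-p[0]).round(4),np.linalg.norm(p[2]-p[1]).round(4),[np.degrees(np.arctan2(*(p[j+1]-p[j])[::-1])).round(1) for j in(0,1)])
E
```

```text
[308 181  21  20 314] [318.1433121  190.55095541] ((318.2500305175781, 190.75003051757812), (19.798988342285156, 19.091880798339844), 45.0)
0.009 [0.6858 0.0115] 0.035 0.0365 [np.float64(-46.1), np.float64(-136.9)]
0.038 [0.6799 0.0107] 0.0338 0.0353 [np.float64(-46.1), np.float64(-136.9)]
[ 203  201   54   31 1254] [229.57496013 216.10685805] ((229.54998779296875, 216.1499786376953), (50.34600830078125, 25.031579971313477), 8.130102157592773)
0.009 [0.6437 0.1747] 0.0461 0.0931 [np.float64(-8.4), np.float64(-99.8)]
0.038 [0.6392 0.1686] 0.0446 0.09 [np.float64(-8.4), np.float64(-99.8)]
[ 306  224   52   62 1254] [330.07256778 251.50877193] ((331.5960693359375, 255.407470703125), (55.06156921386719, 38.59678649902344), 72.6459732055664)
0.009 [ 0.5674 -0.0098] 0.0698 0.0993 [np.float64(-74.1), np.float64(-164.3)]
0.038 [ 0.5654 -0.0099] 0.0675 0.0961 [np.float64(-74.1), np.float64(-164.3)]
[ 147  283   59   76 2762] [176.21252715 320.29145547] ((176.0100555419922, 319.8652648925781), (68.50738525390625, 41.45574951171875), 72.47443389892578)
0.009 [0.4579 0.2735] 0.0755 0.1235 [np.float64(-73.9), np.float64(-162.5)]
0.038 [0.4595 0.2641] 0.073 0.1194 [np.float64(-73.9), np.float64(-162.5)]
[ 432  293   76   74 2678] [469.6150112  329.45182972] ((469.61285400390625, 329.4716796875), (38.810638427734375, 69.36860656738281), 46.16913986206055)
0.009 [ 0.4305 -0.2497] 0.1231 0.0669 [np.float64(-47.9), np.float64(-138.5)]
0.038 [ 0.433  -0.2419] 0.119 0.0647 [np.float64(-47.9), np.float64(-138.5)]
[ 292  319   80   38 2364] [333.32402707 337.51607445] ((331.6112060546875, 337.4480285644531), (35.94903564453125, 78.37857818603516), 88.15238952636719)
0.009 [ 0.4211 -0.0061] 0.1397 0.0631 [np.float64(-89.3), np.float64(-179.9)]
0.038 [ 0.4239 -0.0063] 0.1351 0.061 [np.float64(-89.3), np.float64(-179.9)]
```

View pics/c0.png

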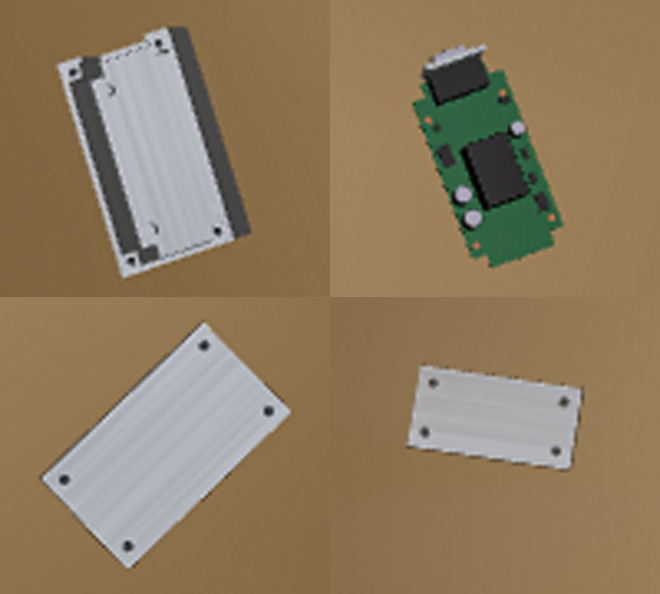

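Run:
```python
from cell import bot
from h import *
f=bot.grab_frame("top");im=f['img'];g=cv2.cvtColor(im,cv2.COLOR_RGB2GRAY).astype(float)
def blob(u,v,r=3):
    u0,v0=int(round(u)),int(round(v))
    w=g[v0-r:v0+r+1,u0-r:u0+r+1];k=np.clip(np.percentile(w,70)-20-w,0,None)
    yy,xx=np.mgrid[v0-r:v0+r+1,u0-r:u0+r+1];return (xx*k).sum()/k.sum(),(yy*k).sum()/k.sum()
def C(x0,y0,L): return [(x0+a/3.3-.4,y0+b/3.3-.4) for a,b in L]
H=C(130,275,[(158,43),(217,231),(131,261),(72,71)]) # +x-y? list
K=C(420,285,[(204,45-0),(268,411),(127,546),(64,480)]);K=[(u,v-297/3.3) for u,v in K];K[0]=(420+204/3.3-.4,285+(345-297)/3.3-.4)
S=C(180,180,[(103,86),(234,105),(226,154),(94,135)])
B=C(365,165,[(503-330,95),(551-330,217),(476-330,245),(427-330,120)])
for nm,P,z,r in(("H",H,.038,2),("K",K,.009,3)):
    b=np.array([blob(*p,r=r) for p in P]);p=ray(f,b,z)[:,:2]
    print(nm,b.round(1).tolist(),p.round(4).tolist(),p.mean(0).round(4))
    e=p-np.roll(p,-1,0);print([ (np.linalg.norm(q).round(4),np.degrees(np.arctan2(q[1],q[0])).round(1)) for q in e])
hsv=cv2.cvtColor(im,cv2.COLOR_RGB2HSV)
# board: orange pads
for p in B:
    u0,v0=[int(round(t)) for t in p]
    w=im[v0-3:v0+4,u0-3:u0+4].astype(float);k=np.clip(w[...,0]-w[...,1]-5,0,None)
    yy,xx=np.mgrid[v0-3:v0+4,u0-3:u0+4];b=((xx*k).sum()/k.sum(),(yy*k).sum()/k.sum());print("pad",np.round(b,1),ray(f,[b],.002)[0].round(4))
m=((g<60)).astype(np.uint8)[165:255,365:465]
n,l,st,c=cv2.connectedComponentsWithStats(m)
for i in range(1,n):
    if st[i,4]>40:
        k=cv2.findContours((l==i).astype(np.uint8),0,cv2.CHAIN_APPROX_NONE)[0][0]+[365,165]
        print(st[i],cv2.minAreaRect(k.astype(np.float32)))
gm=((hsv[...,0]>50)&(hsv[...,0]<90)&(hsv[...,1]>100)).astype(np.uint8)
crop(im,380,170,445,250,7,'pics/b.png')
crop(im,140,275,212,365,6,'pics/hh.png')
```

```text
H [[177.6, 288.2], [195.4, 344.6], [169.2, 353.6], [151.7, 296.5]] [[0.5142, 0.2612], [0.4159, 0.23], [0.4014, 0.2759], [0.5008, 0.3072]] [0.4581 0.2686]
[(np.float64(0.1032), np.float64(17.6)), (np.float64(0.0482), np.float64(-72.4)), (np.float64(0.1042), np.float64(-162.5)), (np.float64(0.0479), np.float64(106.3))]
K [[481.4, 299.2], [500.9, 319.1], [458.3, 360.1], [439.0, 339.9]] [[0.4829, -0.2727], [0.4474, -0.3051], [0.3776, -0.2276], [0.4132, -0.1954]] [ 0.4303 -0.2502]
[(np.float64(0.0481), np.float64(42.3)), (np.float64(0.1043), np.float64(-48.0)), (np.float64(0.048), np.float64(-137.9)), (np.float64(0.1041), np.float64(132.1))]
pad [417.9 192. ] [ 0.6795 -0.1699  0.002 ]
pad [433.1 229.7] [ 0.6098 -0.1944  0.002 ]
pad [407.9 239.7] [ 0.5928 -0.1486  0.002 ]
pad [393.1 201.7] [ 0.6629 -0.1242  0.002 ]
[ 28  16  20  16 198] ((402.800048828125, 188.90000915527344), (11.067971229553223, 18.024980545043945), 71.56504821777344)
[ 39  38  27  27 364] ((417.0529479980469, 218.688232421875), (27.5035400390625, 18.966285705566406), 67.16634368896484)
```

View pics/b.png

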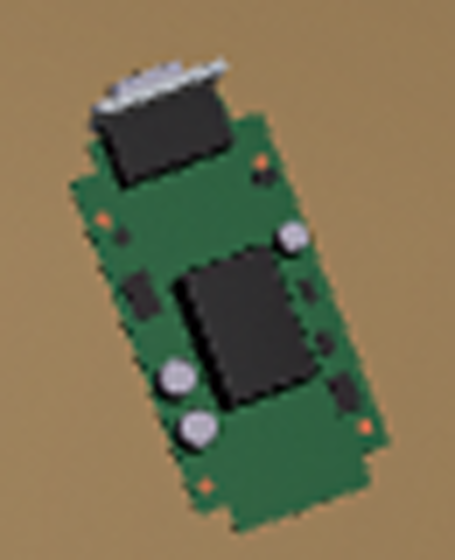

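View pics/hh.png

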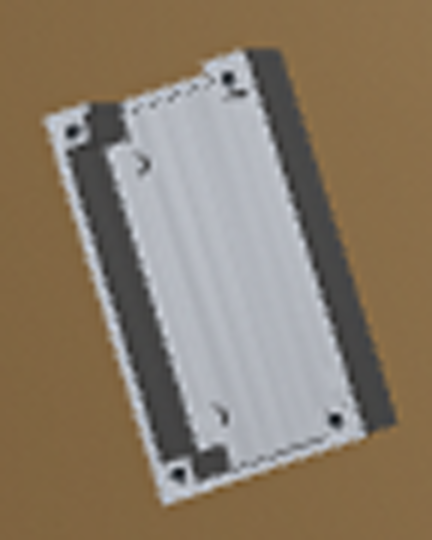

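Run:
```python
from cell import bot
from h import *
f=bot.grab_frame("top");im=f['img']
x0,y0=380,170;s=8
c=cv2.resize(im[y0:250,x0:445],None,fx=s,fy=s,interpolation=cv2.INTER_LINEAR).astype(int)
m=((c[...,1]-c[...,0])>-12).astype(np.uint8)  # brown has R>G by ~40
m=cv2.morphologyEx(m,cv2.MORPH_CLOSE,np.ones((15,15)));m=cv2.morphologyEx(m,cv2.MORPH_OPEN,np.ones((9,9)))
k=max(cv2.findContours(m,0,cv2.CHAIN_APPROX_NONE)[0],key=cv2.contourArea)[:,0,:]
uv=(k+.5)/s-.5+[x0,y0]
p=ray(f,uv,.002)[:,:2]
th=np.radians(19.3);c0=np.array([.6363,-.1593])
for it in range(4):
    ax=np.array([np.cos(th),np.sin(th)]);ay=np.array([-ax[1],ax[0]])
    X=(p-c0)@ax;Y=(p-c0)@ay
    L=[]
    for sg in(1,-1):
        q=(abs(X)<34)&(abs(Y-sg*26.5e-3)<.004);po=np.polyfit(X[q],Y[q],1);L.append(po)
    th+=(L[0][0]+L[1][0])/2;c0=c0+ay*(L[0][1]+L[1][1])/2
print(np.degrees(th),c0,[l*[180/np.pi,1] for l in L])
q=(abs(Y)<.014)&(X<0);print('xend',np.median(X[q]),'centre x',np.median(X[q])+.0545)
q=(abs(Y)<.02)&(X>0);print(np.median(X[q]))
cx=np.median(X[(abs(Y)<.014)&(X<0)])+.0545
print('board',c0+ax*cx,'grip',c0+ax*(cx-.006))
```

```text
18.921485425872525 [ 0.63624725 -0.15914916] [array([0.02738696, 0.02698632]), array([-0.02741683, -0.02698631])]
xend -0.05221987978580876 centre x 0.0022801202141912377
0.06605040832084971
board [ 0.63840416 -0.15840978] grip [ 0.63272838 -0.16035541]
```

{"api": "step_arm", "payload": {"targets": [0.456, 0.386, -0.06, 0, 0, 91, 0.456, 0.386, -0.06, 0, 0, 91, 0.456, 0.386, -0.06, 0, 0, 91, 0.456, 0.386, -0.06, 0, 0, 91, 0.456, 0.386, -0.06, 0, 0, 91, 0.456, 0.386, -0.06, 0, 0, 91, 0.456, 0.386, -0.06, 0, 0, 91, 0.456, 0.386, -0.06, 0, 0, 91, 0.456, 0.386, -0.06, 0, 0, 91, 0.456, 0.386, -0.06, 0, 0, 91, 0.456, 0.386, -0.06, 0, 0, 91, 0.456, 0.386, -0.06, 0, 0, 91], "fingers": 0.85}}

```text
time_s: 1.25
tcp_pos: [0.5579, -0.224, 0.2421]
eef_rot: [-1.562, -0.195, 0.195]
force: [0.6, -0.7, 1.1]
opening: 0.078
```

```bash
cat > rem.py <<'E'
import sys
from cell import bot
from h import *
def rem(x,y,z,yaw):
    s=bot.read_state();M=R.from_rotvec(s['eef_rot'])
    a=np.radians(yaw)
    T=R.from_matrix(np.array([[np.cos(a),0,-np.sin(a)*-1],[np.sin(a),0,-np.cos(a)],[0,-1,0]]))
    # tool x=(c,s,0), tool y=(0,0,-1), tool z = x cross y
    tx=np.array([np.cos(a),np.sin(a),0]);ty=np.array([0,0,-1.]);T=R.from_matrix(np.c_[tx,ty,np.cross(tx,ty)])
    d=(T*M.inv()).as_rotvec(degrees=True)
    print('t',s['time_s'],'tcp',s['tcp_pos'].round(4),'shift',(np.array([x,y,z])-s['tcp_pos']).round(4),'turn',d.round(2),'F',s['force'].round(2),'T',s['torque'].round(2),'op',round(s['opening'],4))
if __name__=='__main__': rem(*map(float,sys.argv[1:]))
E
python3 rem.py .6327 -.1604 .2 18.9
python3 - <<'E'
from h import *
from cell import bot
f=bot.grab_frame('top');crop(f['img'],340,120,500,280,3.7,'pics/t1.png')
for n,uv in(('a',(198,428)),('b',(178,377)),('c',(292,237))):
    p=ray(f,[(uv[0]/7+380-.4,uv[1]/7+170-.4)],.013)[0,:2]-[.6384,-.1584];a=np.radians(18.9)
    print(n,p@[np.cos(a),np.sin(a)],p@[-np.sin(a),np.cos(a)])
E
```

```text
a -0.02544484418569517 0.02029484490157462
b -0.011401270773612584 0.02035308050540245
c 0.012229274285447593 -0.019845883481129093Traceback (most recent call last):
  File "rem.py", line 12, in <module>
    if __name__=='__main__': rem(*map(float,sys.argv[1:]))
                             ~~~^^^^^^^^^^^^^^^^^^^^^^^^^^
  File "rem.py", line 7, in rem
    T=R.from_matrix(np.array([[np.cos(a),0,-np.sin(a)*-1],[np.sin(a),0,-np.cos(a)],[0,-1,0]]))
  File "scipy/spatial/transform/_rotation.pyx", line 1143, in scipy.spatial.transform._rotation.Rotation.from_matrix
ValueError: Non-positive determinant (left-handed or null coordinate frame) in rotation matrix 0: [[ 0.94608536  0.          0.32391742]
 [ 0.32391742  0.         -0.94608536]
 [ 0.         -1.          0.        ]].
```

```bash
sed -i '/-np.sin(a)\*-1/d' rem.py
python3 rem.py .6327 -.1604 .2 18.9
python3 - <<'E'
from h import *
from cell import bot
f=bot.grab_frame('scene');crop(f['img'],180,180,320,300,5,'pics/s1.png')
E
```

```text
t 1.3 tcp [ 0.5632 -0.2192  0.241 ] shift [ 0.0695  0.0588 -0.041 ] turn [-0.25  0.27  4.22] F [5.03 3.9  0.49] T [ 0.17 -0.41 -0.06] op 0.0776
```

View pics/s1.png

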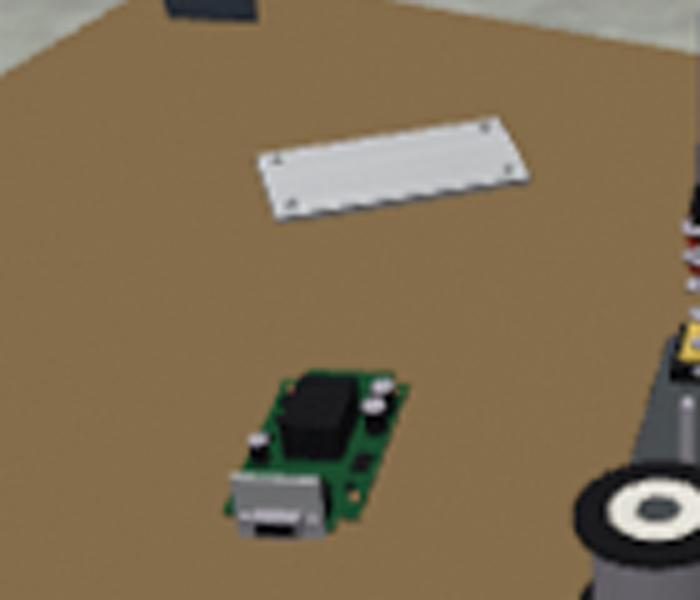

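View pics/t1.png

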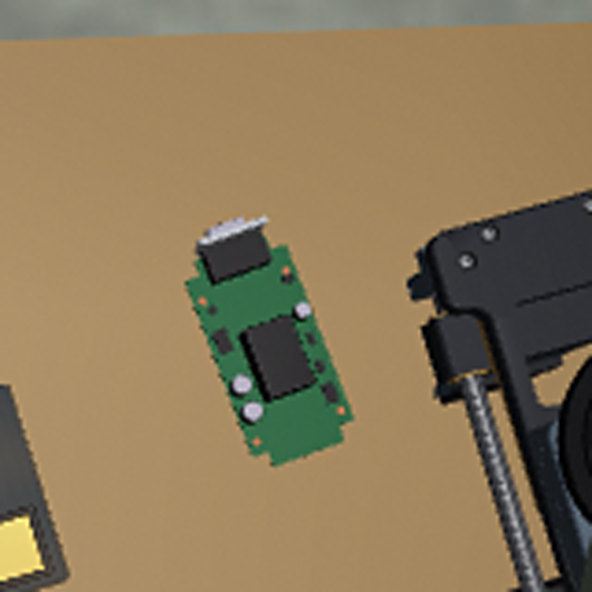

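{"api": "step_arm", "payload": {"targets": [0.035, 0.03, -0.04, 0, 0, 2, 0.0695, 0.0588, -0.08, -0.2, 0.2, 4.2, 0.0695, 0.0588, -0.101, -0.2, 0.2, 4.2, 0.0695, 0.0588, -0.101, -0.2, 0.2, 4.2, 0.0695, 0.0588, -0.101, -0.2, 0.2, 4.2, 0.0695, 0.0588, -0.101, -0.2, 0.2, 4.2], "fingers": 0.7}}

```text
time_s: 1.85
tcp_pos: [0.6256, -0.1676, 0.1414]
eef_rot: [-1.56, -0.243, 0.251]
force: [0.8, -0.6, 0.2]
opening: 0.0637
```

```bash
python3 rem.py .6327 -.1604 .084 18.9
python3 - <<'E'
from h import *
from cell import bot
f=bot.grab_frame('scene');crop(f['img'],180,180,320,300,5,'pics/s1.png')
E
```

```text
t 1.85 tcp [ 0.6256 -0.1676  0.1414] shift [ 0.0071  0.0072 -0.0574] turn [ 0.23 -0.27  0.86] F [ 0.76 -0.57  0.21] T [-0.02 -0.12  0.01] op 0.0637
```

View pics/s1.png

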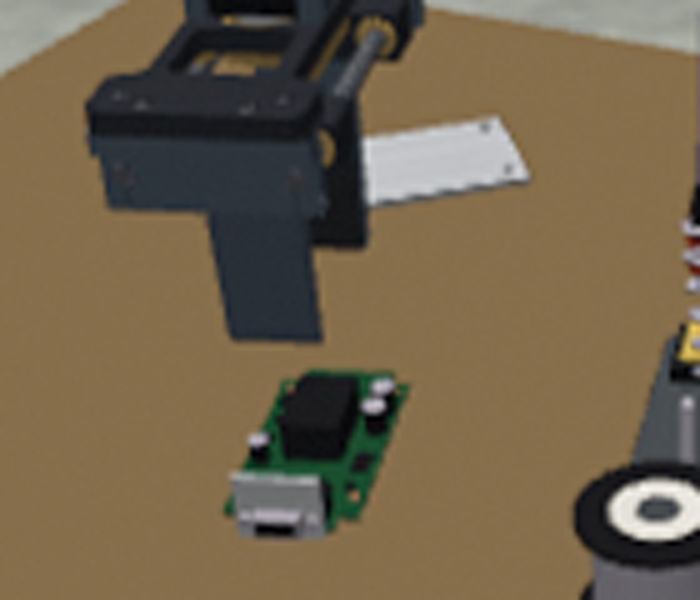

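{"api": "step_arm", "payload": {"targets": [0.007, 0.007, -0.02, 0.2, -0.25, 0.85, 0.007, 0.007, -0.031, 0.2, -0.25, 0.85, 0.007, 0.007, -0.031, 0.2, -0.25, 0.85, 0.007, 0.007, -0.031, 0.2, -0.25, 0.85], "fingers": 0.65}}

```text
time_s: 2.23
tcp_pos: [0.6325, -0.1608, 0.111]
eef_rot: [-1.556, -0.259, 0.258]
force: [0.0, 0.4, 0.1]
opening: 0.0593
```

```bash
python3 rem.py .6327 -.1604 .084 18.9
python3 - <<'E'
from h import *
from cell import bot
f=bot.grab_frame('scene');crop(f['img'],180,180,320,300,5,'pics/s2.png')
f=bot.grab_frame('top');crop(f['img'],340,120,500,280,3.7,'pics/t2.png')
E
python3 rem.py .6327 -.1604 .084 18.9
```

```text
t 2.2333 tcp [ 0.6325 -0.1608  0.111 ] shift [ 0.0002  0.0004 -0.027 ] turn [0.03 0.04 0.05] F [0.02 0.4  0.08] T [ 0.01 -0.13 -0.04] op 0.0593
t 2.3333 tcp [ 0.6332 -0.1607  0.1117] shift [-0.0005  0.0003 -0.0277] turn [0.05 0.16 0.04] F [0.59 0.02 0.34] T [ 0.02 -0.13 -0.05] op 0.0594
```

View pics/s2.png

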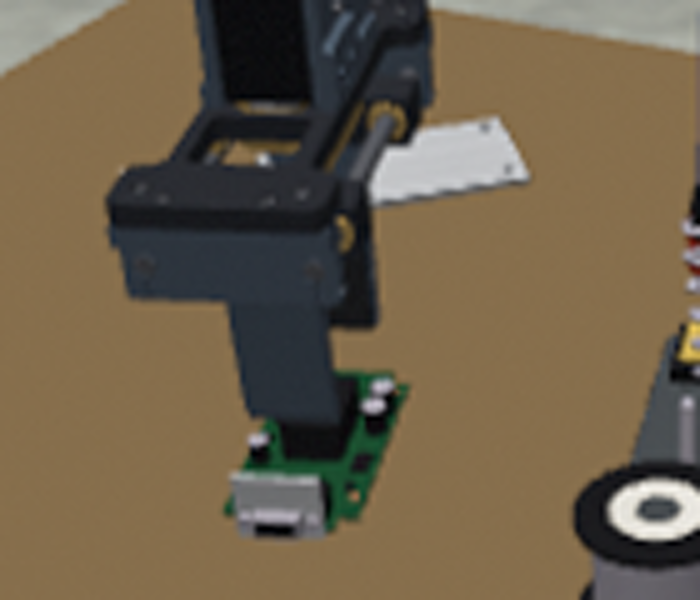

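View pics/t2.png

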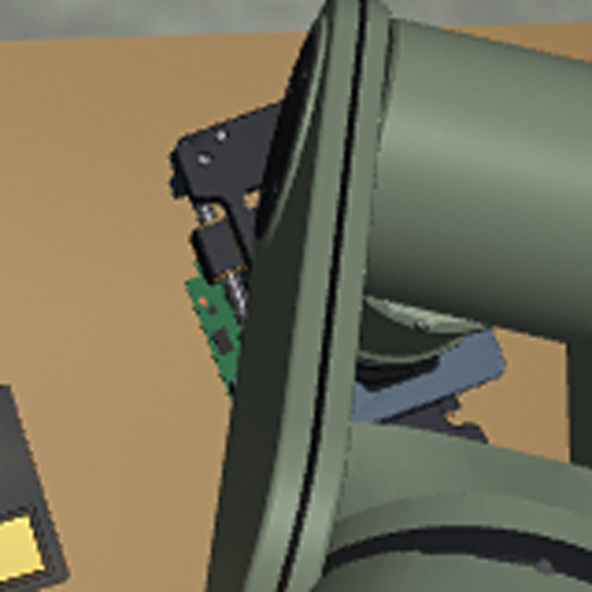

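Run:
```python
from h import *
from cell import bot
f=bot.grab_frame('scene')
a=np.radians(18.9);ax=np.array([np.cos(a),np.sin(a),0]);ay=np.array([-ax[1],ax[0],0])
t=np.array([.633,-.1607,.0335])
for d in(.030,.0432):
  for w in(.013,-.013,.016,-.016): print(d,w,((proj(f,t+ax*d+ay*w)[0]+.5-[180,180])*5).round(0))
b=np.array([.6384,-.1584,0])
for x,y,z in((12,12,20),(12,-12,20),(-24,12,20),(-24,-12,20),(12,12,2),(12,-12,2)):
  print(x,y,z,((proj(f,b+ax*x/1e3+ay*y/1e3+[0,0,z/1e3])[0]+.5-[180,180])*5).round(0))
```

```text
0.03 0.013 [330. 410.]
0.03 -0.013 [263. 407.]
0.03 0.016 [338. 410.]
0.03 -0.016 [256. 407.]
0.0432 0.013 [322. 429.]
0.0432 -0.013 [254. 427.]
0.0432 0.016 [330. 430.]
0.0432 -0.016 [246. 426.]
12 12 20 [340. 421.]
12 -12 20 [279. 419.]
-24 12 20 [361. 371.]
-24 -12 20 [302. 369.]
12 12 2 [344. 459.]
12 -12 2 [285. 457.]
```

Run:
```python
from h import *
im=cv2.imread('pics/scene0.png')[:,:,::-1]
crop(im,220,245,270,295,12,'pics/sb.png')
from cell import bot
f=bot.grab_frame('scene');crop(f['img'],220,245,270,295,12,'pics/sb2.png')
a=cv2.imread('pics/sb.png');b=cv2.imread('pics/sb2.png');cv2.imwrite('pics/sb3.png',cv2.resize(np.hstack([a,b]),(800,400)))
```

```text
(no output)
```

View pics/sb3.png

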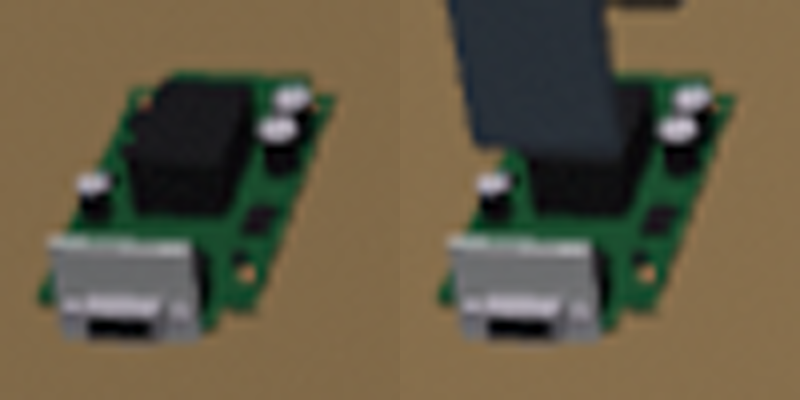

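{"api": "step_arm", "payload": {"targets": [0, 0, -0.01, 0, 0, 0, 0, 0, -0.019, 0, 0, 0, 0, 0, -0.024, 0, 0, 0, 0, 0, -0.027, 0, 0, 0, 0, 0, -0.027, 0, 0, 0, 0, 0, -0.027, 0, 0, 0]}}

```text
time_s: 2.93
tcp_pos: [0.6331, -0.1598, 0.0828]
eef_rot: [-1.555, -0.259, 0.259]
force: [0.4, 0.9, -0.5]
opening: 0.0596
```

```bash
python3 rem.py .6327 -.1604 .084 18.9;python3 - <<'E'
from h import *
from cell import bot
f=bot.grab_frame('scene');crop(f['img'],200,220,280,300,7,'pics/s3.png')
E
```

```text
t 2.9333 tcp [ 0.6331 -0.1598  0.0828] shift [-0.0004 -0.0006  0.0012] turn [-0.    0.02 -0.02] F [ 0.42  0.86 -0.49] T [-0.05 -0.13  0.  ] op 0.0596
```

View pics/s3.png

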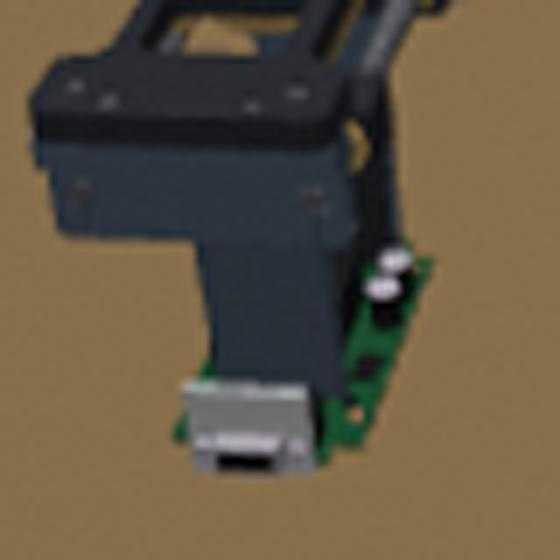

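{"api": "step_arm", "payload": {"targets": [0, 0, 0.001, 0, 0, 0, 0, 0, 0.001, 0, 0, 0, 0, 0, 0.001, 0, 0, 0, 0, 0, 0.001, 0, 0, 0, 0, 0, 0.001, 0, 0, 0, 0, 0, 0.001, 0, 0, 0], "fingers": 0.3, "squeeze": 20}}

```text
time_s: 3.48
tcp_pos: [0.6334, -0.16, 0.0847]
eef_rot: [-1.556, -0.26, 0.258]
force: [-0.3, 0.6, 0.9]
opening: 0.036
```

```bash
python3 rem.py .6327 -.1604 .084 18.9;python3 - <<'E'
from h import *
from cell import bot
f=bot.grab_frame('scene');crop(f['img'],200,220,280,300,7,'pics/s3.png')
E
```

```text
t 3.4833 tcp [ 0.6334 -0.16    0.0847] shift [-0.0007 -0.0004 -0.0007] turn [ 0.02  0.1  -0.01] F [-0.31  0.56  0.85] T [ 0.   -0.17 -0.  ] op 0.036
```

View pics/s3.png

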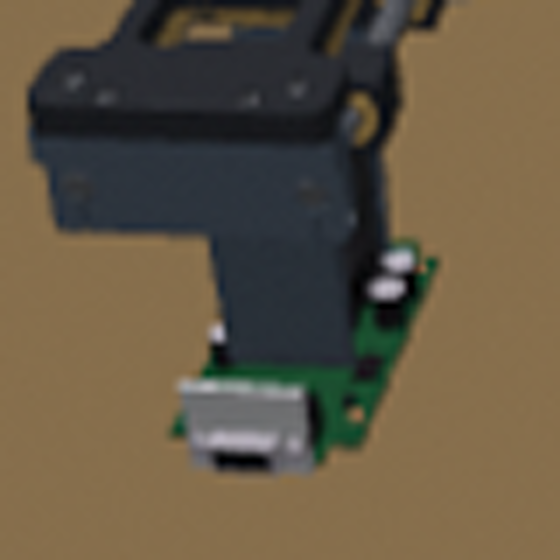

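{"api": "step_arm", "payload": {"targets": [0, 0, 0.005, 0, 0, 0, 0, 0, 0.015, 0, 0, 0, 0, 0, 0.035, 0, 0, 0, 0, 0, 0.065, 0, 0, 0, 0, 0, 0.095, 0, 0, 0, 0, 0, 0.125, 0, 0, 0, 0, 0, 0.155, 0, 0, 0, 0, 0, 0.185, 0, 0, 0, 0, 0, 0.215, 0, 0, 0, 0, 0, 0.24, 0, 0, 0, 0, 0, 0.255, 0, 0, 0, 0, 0, 0.26, 0, 0, 0]}}

```text
time_s: 4.53
tcp_pos: [0.6336, -0.16, 0.3487]
eef_rot: [-1.558, -0.265, 0.254]
force: [-0.0, -0.1, -0.6]
opening: 0.0362
```

```bash
python3 rem.py .4524 .2668 .34 17.55;python3 - <<'E'
from h import *
from cell import bot
f=bot.grab_frame('scene');cv2.imwrite('pics/s4.png',f['img'][:,:,::-1])
E
```

```text
t 4.5333 tcp [ 0.6336 -0.16    0.3487] shift [-0.1812  0.4268 -0.0087] turn [ 0.11  0.43 -1.37] F [-0.02 -0.07 -0.58] T [-0.02 -0.11  0.01] op 0.0362
```

View pics/s4.png

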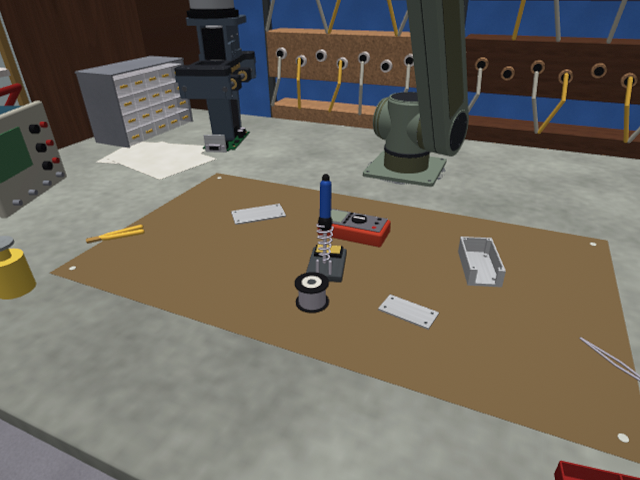

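{"api": "step_arm", "payload": {"targets": [-0.003, 0.007, 0, 0, 0, 0, -0.01, 0.025, 0, 0, 0, -0.1, -0.022, 0.052, 0, 0, 0, -0.2, -0.035, 0.082, 0, 0, 0, -0.3, -0.048, 0.112, 0, 0, 0, -0.4, -0.061, 0.142, 0, 0, 0, -0.5, -0.074, 0.172, 0, 0, 0, -0.087, 0.202, 0, 0, 0, -0.7, -0.1, 0.232, 0, 0, 0, -0.8, 0.0, -0.11, 0.262, 0, 0, 0, -0.9]}}

```text
time_s: 5.42
tcp_pos: [0.6144, -0.0037, 0.3354]
eef_rot: [-1.563, -0.24, 0.244]
force: [0.7, 1.4, -3.2]
opening: 0.0362
```

```bash
python3 - <<'E'
from h import *
from cell import bot
f=bot.grab_frame('scene');cv2.imwrite('pics/s5.png',f['img'][:,:,::-1])
E
python3 rem.py .4524 .2668 .345 17.55
```

```text
t 5.4667 tcp [0.6034 0.0057 0.3368] shift [-0.151   0.2611  0.0082] turn [-0.29 -0.9  -0.3 ] F [-7.8   5.3  -1.08] T [ 0.3   0.41 -0.03] op 0.0362
```

View pics/s5.png

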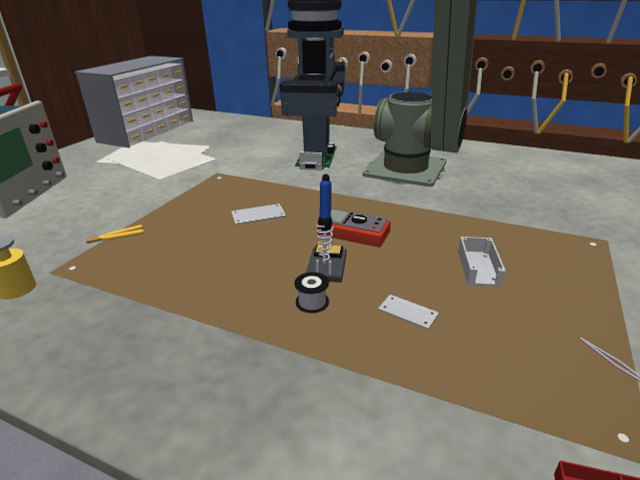

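The last call had a row one number short, which made the arm wobble above the iron. Nothing was touched and the board is still held. I'll settle first, then continue with rows I've checked.

{"api": "step_arm", "payload": {"targets": [0, 0, 0.004, 0, 0, 0, 0, 0, 0.008, 0, 0, 0, 0, 0, 0.008, 0, 0, 0]}}

```text
time_s: 5.72
tcp_pos: [0.6046, 0.0022, 0.3527]
eef_rot: [-1.557, -0.248, 0.246]
force: [-0.7, -0.4, -0.4]
opening: 0.0357
```

```bash
python3 rem.py .4524 .2668 .345 17.55
```

```text
t 5.7167 tcp [0.6046 0.0022 0.3527] shift [-0.1522  0.2646 -0.0077] turn [ 0.03  0.11 -0.48] F [-0.65 -0.38 -0.44] T [ 0.04 -0.16  0.05] op 0.0357
```

{"api": "step_arm", "payload": {"targets": [-0.005, 0.01, 0, 0, 0, 0, -0.016, 0.03, 0, 0, 0, -0.1, -0.032, 0.058, 0, 0, 0, -0.1, -0.05, 0.088, 0, 0, 0, -0.2, -0.068, 0.118, 0, 0, 0, -0.2, -0.085, 0.148, 0, 0, 0, -0.3, -0.102, 0.178, 0, 0, 0, -0.3, -0.119, 0.208, 0, 0, 0, -0.4, -0.134, 0.235, 0, 0, 0, -0.4, -0.145, 0.253, 0, 0, 0, -0.5, -0.152, 0.265, 0, 0, 0, -0.5, -0.152, 0.265, 0, 0, 0, -0.5]}}

```text
time_s: 6.72
tcp_pos: [0.4504, 0.2693, 0.3528]
eef_rot: [-1.556, -0.243, 0.241]
force: [-0.3, -0.1, -0.4]
opening: 0.0359
```

{"api": "step_arm", "payload": {"targets": [0, 0, -0.01, 0, 0, 0, 0, 0, -0.03, 0, 0, 0, 0, 0, -0.06, 0, 0, 0, 0, 0, -0.09, 0, 0, 0, 0, 0, -0.12, 0, 0, 0, 0, 0, -0.145, 0, 0, 0, 0, 0, -0.16, 0, 0, 0, 0, 0, -0.165, 0, 0, 0, 0, 0, -0.165, 0, 0, 0]}}

```text
time_s: 7.47
tcp_pos: [0.4522, 0.2659, 0.1858]
eef_rot: [-1.559, -0.237, 0.24]
force: [0.6, 0.3, -0.7]
opening: 0.0361
```

```bash
python3 rem.py .4524 .2668 .14 17.55;python3 - <<'E'
from h import *
from cell import bot
f=bot.grab_frame('scene');cv2.imwrite('pics/s6.png',f['img'][:,:,::-1]);crop(f['img'],420,180,540,300,5,'pics/s6c.png')
f=bot.grab_frame('top');crop(f['img'],100,240,260,380,4,'pics/t6.png')
E
```

```text
t 7.4667 tcp [0.4522 0.2659 0.1858] shift [ 0.0002  0.0009 -0.0458] turn [ 0.11 -0.09  0.11] F [ 0.58  0.26 -0.68] T [-0.04 -0.1   0.01] op 0.0361
```

View pics/s6c.png

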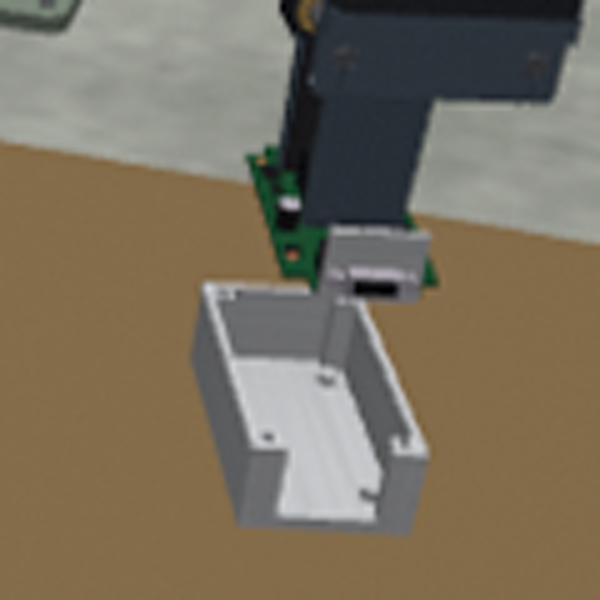

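View pics/t6.png

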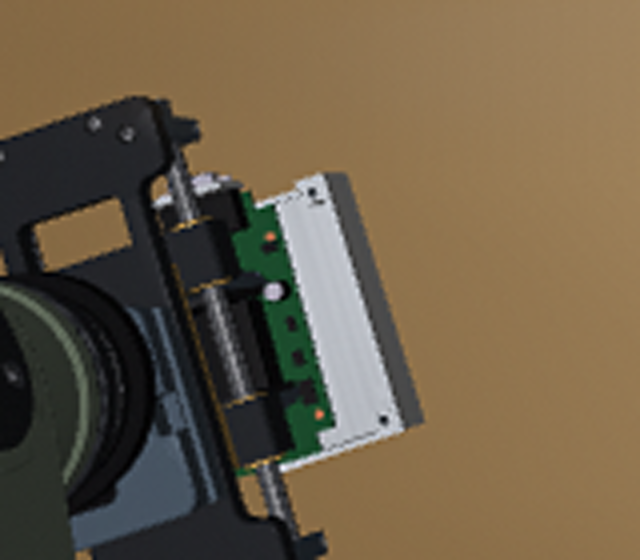

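```bash
cat > pads.py <<'E'
from h import *
from cell import bot
def pads(f,P,z,r=3):
    im=f['img'];o=[]
    for u0,v0 in P:
        u0,v0=int(round(u0)),int(round(v0))
        w=im[v0-r:v0+r+1,u0-r:u0+r+1].astype(float);k=np.clip(w[...,0]-w[...,1]-5,0,None)
        yy,xx=np.mgrid[v0-r:v0+r+1,u0-r:u0+r+1];o.append(((xx*k).sum()/k.sum(),(yy*k).sum()/k.sum()))
    return np.array(o),ray(f,o,z)[:,:2]
if __name__=='__main__':
    f=bot.grab_frame('top');s=bot.read_state()
    z=s['tcp_pos'][2]-.0837+.002
    uv,p=pads(f,[(167.4,299.2),(179.6,343.4)],z);print(uv.round(2),p.round(4),s['tcp_pos'])
    b=np.array([[.6795,-.1699],[.6098,-.1944]])-[.6384,-.1584];a=np.radians(18.9);rot=lambda a:np.array([[np.cos(a),-np.sin(a)],[np.sin(a),np.cos(a)]])
    lb=b@rot(a);print('local',lb.round(4))
    d=p[0]-p[1];print('yaw change deg',np.degrees(np.arctan2(d[1],d[0])-np.arctan2(*(b[0]-b[1])[::-1]))+18.9)
    th=np.radians(17.55);c=(p-lb@rot(th).T).mean(0);print('board origin cam',c.round(4))
    M=R.from_rotvec(s['eef_rot']).as_matrix();e=M[:,0];print('tool yaw',np.degrees(np.arctan2(e[1],e[0])),'board origin by tcp',(s['tcp_pos']+.006*e)[:2].round(4))
E
python3 pads.py
```

```text
[[166.69 298.42]
 [179.04 342.78]] [[0.4976 0.257 ]
 [0.4266 0.2369]] [0.45348904 0.26719616 0.18851058]
local [[ 0.0352 -0.0242]
 [-0.0387 -0.0248]]
yaw change deg 15.335769595649756
board origin cam [0.4564 0.2708]
tool yaw 17.478837462939673 board origin by tcp [0.4592 0.269 ]
```

{"api": "step_arm", "payload": {"targets": [0, 0, -0.01, 0, 0, 0, 0, 0, -0.03, 0, 0, 0, 0, 0, -0.045, 0, 0, 0, 0, 0, -0.052, 0, 0, 0, 0, 0, -0.055, 0, 0, 0, 0, 0, -0.055, 0, 0, 0, 0, 0, -0.055, 0, 0, 0]}}

```text
time_s: 8.2
tcp_pos: [0.4531, 0.2675, 0.1329]
eef_rot: [-1.557, -0.242, 0.238]
force: [-0.1, 0.1, -0.3]
opening: 0.0359
```

```bash
python3 rem.py .4524 .2668 .129 17.55;python3 - <<'E'
from h import *
from cell import bot
f=bot.grab_frame('scene');crop(f['img'],420,180,540,300,5,'pics/s7c.png')
f=bot.grab_frame('top');crop(f['img'],130,270,220,370,6,'pics/t7.png')
E
python3 rem.py .4524 .2668 .129 17.55
```

```text
t 8.2 tcp [0.4531 0.2675 0.1329] shift [-0.0007 -0.0007 -0.0039] turn [-0.03  0.14  0.03] F [-0.1  0.1 -0.3] T [-0.01 -0.14 -0.03] op 0.0359
t 8.3 tcp [0.4532 0.2675 0.1332] shift [-0.0008 -0.0007 -0.0042] turn [-0.05  0.17  0.03] F [ 0.13 -0.24 -1.02] T [-0.02 -0.08 -0.02] op 0.0357
```

View pics/s7c.png

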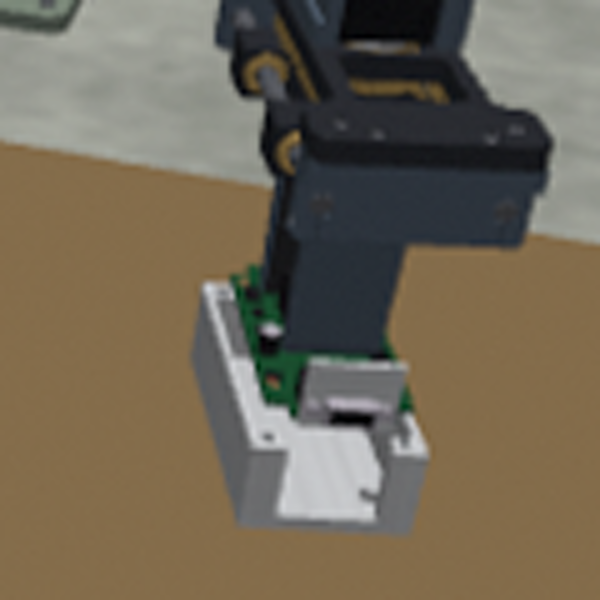

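View pics/t7.png

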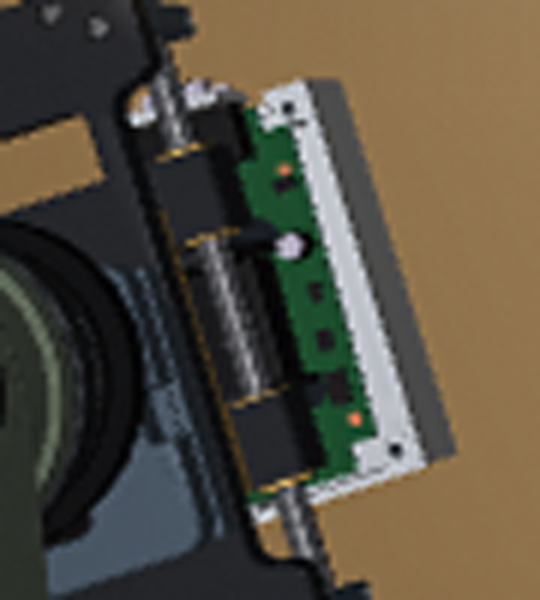

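```bash
cat > edge.py <<'E'
from h import *
from pads import pads
from cell import bot
def go(P,z,n=1,x0=130,y0=270,x1=220,y1=370,dy=0):
    f=bot.grab_frame('top');s=bot.read_state();im=f['img']
    th=np.radians(17.5);ax=np.array([np.cos(th),np.sin(th)]);ay=np.array([-ax[1],ax[0]]);hc=np.array([.4581,.2686])
    uv,p=pads(f,P,z,2);
    for q in p: print('pad in housing frame',((q-hc)@ax).round(4),((q-hc)@ay).round(4))
    k=8;c=cv2.resize(im[y0:y1,x0:x1],None,fx=k,fy=k,interpolation=cv2.INTER_LINEAR).astype(int)
    # green mask right edge
    m=((c[...,1]-c[...,0]>15)).astype(np.uint8);m=cv2.morphologyEx(m,cv2.MORPH_OPEN,np.ones((9,9)))
    pts=[]
    for r in range(m.shape[0]):
        w=np.where(m[r])[0]
        if len(w): pts.append((w.max(),r))
    pts=np.array(pts);q=ray(f,(pts+.5)/k-.5+[x0,y0],z)[:,:2]-hc
    X=q@ax;Y=q@ay;sel=(abs(X)<.03)&(abs(Y+.0265)<.006)
    for _ in range(3):
        po=np.polyfit(X[sel],Y[sel],1);sel=sel&(abs(Y-np.polyval(po,X))<.0008)
    print('edge y',po[1].round(4),'slope deg',np.degrees(po[0]).round(2),sel.sum(),s['tcp_pos'].round(4))
if __name__=='__main__':
    go([(130+285/6-.4,270+171/6-.4),(130+355/6-.4,270+420/6-.4)],.0515)
E
python3 edge.py
```

```text
pad in housing frame 0.0344 -0.0218
pad in housing frame -0.0396 -0.0199
edge y -0.0261 slope deg -1.59 269 [0.4531 0.2675 0.1332]
```

Run:
```python
from h import *
from cell import bot
f=bot.grab_frame('scene');crop(f['img'],465,235,515,285,12,'pics/s8.png')
hc=np.array([.4581,.2686,0])
for yaw in(15.8,17.5):
    a=np.radians(yaw);ax=np.array([np.cos(a),np.sin(a),0]);ay=np.array([-ax[1],ax[0],0])
    print(yaw,[((proj(f,[hc+ax*.059+ay*y+[0,0,.049+z]])[0]+.5-[465,235])*12).round(0).tolist() for y,z in((-.0165,.027),(.0165,.027),(-.0165,0),(.0165,0))])
a=np.radians(17.5);ax=np.array([np.cos(a),np.sin(a),0]);ay=np.array([-ax[1],ax[0],0])
print('slot rim',[((proj(f,[hc+ax*.059+ay*y+[0,0,z]])[0]+.5-[465,235])*12).round(0).tolist() for y,z in((-.018,.038),(.018,.038),(-.018,.008),(.018,.008))])
```

```text
15.8 [[198.0, 200.0], [431.0, 215.0], [168.0, 352.0], [396.0, 367.0]]
17.5 [[211.0, 203.0], [442.0, 214.0], [180.0, 355.0], [407.0, 366.0]]
slot rim [[158.0, 414.0], [404.0, 427.0], [126.0, 574.0], [367.0, 588.0]]
```

View pics/s8.png

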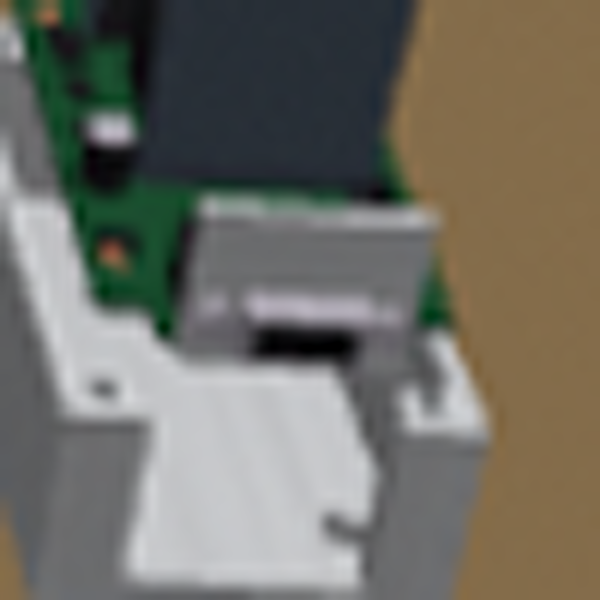

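{"api": "step_arm", "payload": {"targets": [0.0008, -0.0004, 0, 0, 0, 1.5, 0.0008, -0.0004, 0, 0, 0, 1.5, 0.0008, -0.0004, 0, 0, 0, 1.5]}}

```text
time_s: 8.65
tcp_pos: [0.4536, 0.2669, 0.1327]
eef_rot: [-1.555, -0.261, 0.259]
force: [0.6, 0.3, -1.1]
opening: 0.0362
```

```bash
python3 edge.py; python3 rem.py .4524 .2668 .129 17.55
python3 - <<'E'
from h import *
from cell import bot
f=bot.grab_frame('scene');crop(f['img'],465,235,515,285,12,'pics/s9.png')
f=bot.grab_frame('top');crop(f['img'],145,270,215,360,8,'pics/t9.png')
E
```

```text
pad in housing frame 0.035 -0.022
pad in housing frame -0.0389 -0.0217
edge y -0.0269 slope deg -0.18 267 [0.4535 0.2668 0.1326]
t 8.7 tcp [0.4535 0.2668 0.1326] shift [-0.0011 -0.     -0.0036] turn [-0.01  0.09 -1.44] F [-0.14 -0.61 -0.36] T [ 0.   -0.1  -0.03] op 0.0357
```

View pics/s9.png

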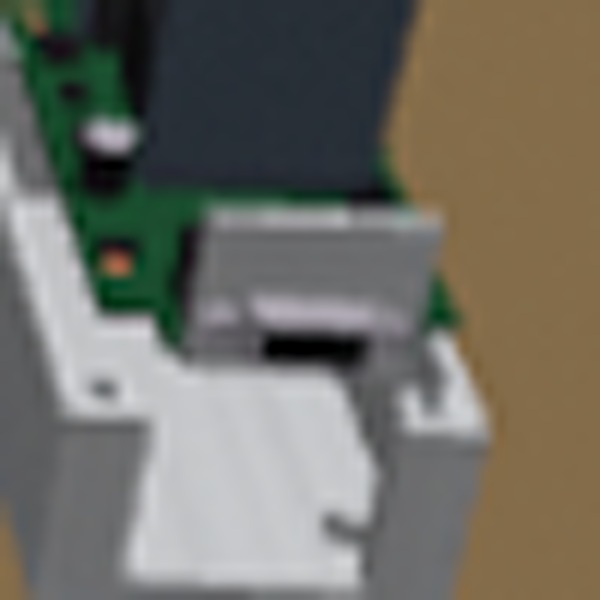

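View pics/t9.png

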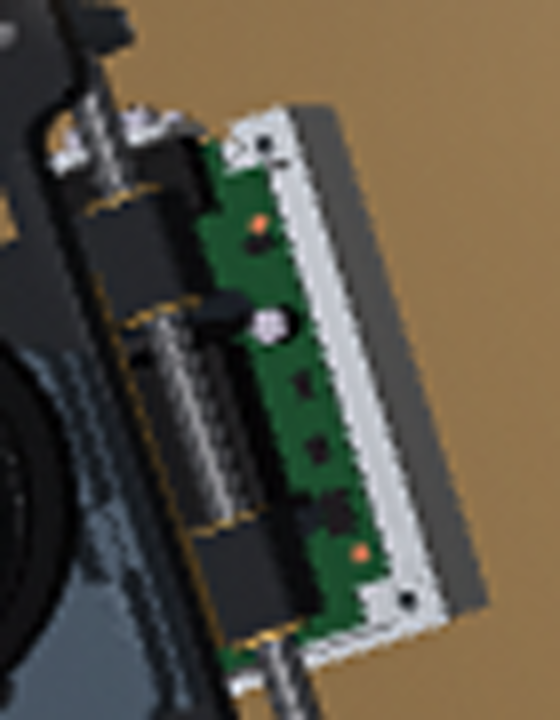

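Run:
```python
from h import *
from pads import pads
from cell import bot
f=bot.grab_frame('top');now=f['img'].copy()
f['img']=cv2.imread('pics/top0.png')[:,:,::-1]
P=[(380+u/7-.4,170+v/7-.4) for u,v in((261,160),(365,427),(205,486),(103,219))]
a=np.radians(18.9);ax=np.array([np.cos(a),np.sin(a)]);ay=np.array([-ax[1],ax[0]])
for r in(1,2):
    uv,p=pads(f,P,.002,r);q=p-[.6384,-.1584];print(r,np.c_[q@ax,q@ay].round(4).tolist())
f['img']=now;a=np.radians(17.5);ax=np.array([np.cos(a),np.sin(a)]);ay=np.array([-ax[1],ax[0]])
for r in(1,2):
    uv,p=pads(f,[(145+260/8-.4,270+223/8-.4),(145+360/8-.4,270+553/8-.4)],.051,r);q=p-[.4581,.2686];print(r,np.c_[q@ax,q@ay].round(4).tolist())
```

```text
1 [[0.0347, -0.022], [-0.0393, -0.0221], [-0.0394, 0.0219], [0.0348, 0.0217]]
2 [[0.0351, -0.0227], [-0.0393, -0.0221], [-0.0394, 0.0219], [0.0348, 0.0217]]
1 [[0.035, -0.0219], [-0.039, -0.0217]]
2 [[0.035, -0.0219], [-0.039, -0.0217]]
```

{"api": "step_arm", "payload": {"targets": [0, 0, -0.003, 0, 0, 0, 0, 0, -0.007, 0, 0, 0, 0, 0, -0.011, 0, 0, 0, 0, 0, -0.015, 0, 0, 0, 0, 0, -0.019, 0, 0, 0, 0, 0, -0.022, 0, 0, 0, 0, 0, -0.022, 0, 0, 0]}}

```text
time_s: 9.43
tcp_pos: [0.4531, 0.2666, 0.1095]
eef_rot: [-1.556, -0.26, 0.261]
force: [-0.6, -0.3, 0.1]
opening: 0.036
```

```bash
python3 rem.py .4536 .2669 .0935 19
python3 - <<'E'
from h import *
from cell import bot
f=bot.grab_frame('scene');crop(f['img'],450,225,515,290,9,'pics/s10.png')
f=bot.grab_frame('top');crop(f['img'],145,270,215,360,6,'pics/t10.png')
E
```

```text
t 9.4333 tcp [0.4531 0.2666 0.1095] shift [ 0.0005  0.0003 -0.016 ] turn [ 0.05 -0.01 -0.01] F [-0.65 -0.27  0.11] T [ 0.04 -0.11 -0.06] op 0.036
```

View pics/s10.png

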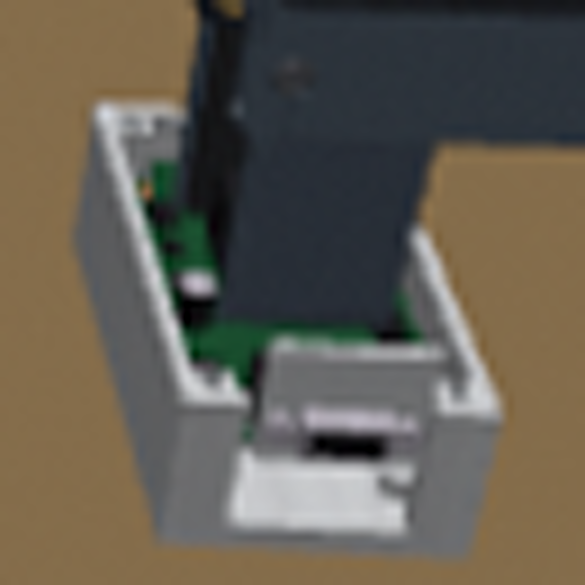

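View pics/t10.png

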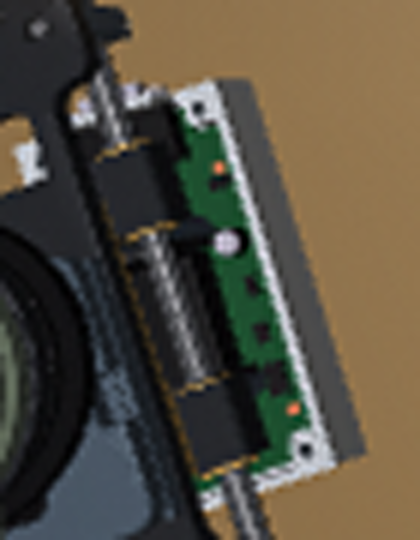

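{"api": "step_arm", "payload": {"targets": [0.0001, -0.0003, -0.003, 0, 0, 0, 0.0001, -0.0003, -0.006, 0, 0, 0, 0.0001, -0.0003, -0.009, 0, 0, 0, 0.0001, -0.0003, -0.012, 0, 0, 0, 0.0001, -0.0003, -0.0125, 0, 0, 0, 0.0001, -0.0003, -0.0125, 0, 0, 0]}}

```text
time_s: 10.03
tcp_pos: [0.4534, 0.2664, 0.0975]
eef_rot: [-1.556, -0.261, 0.26]
force: [-0.0, -0.1, -0.8]
opening: 0.0362
```

{"api": "step_arm", "payload": {"targets": [0, 0, -0.001, 0, 0, 0, 0, 0, -0.002, 0, 0, 0, 0, 0, -0.002, 0, 0, 0, 0, 0, -0.002, 0, 0, 0]}}

```text
time_s: 10.37
tcp_pos: [0.4536, 0.2665, 0.0958]
eef_rot: [-1.555, -0.261, 0.26]
force: [-0.1, 0.2, -1.6]
opening: 0.0359
```

```bash
python3 rem.py .4536 .2669 .0935 19
python3 - <<'E'
from h import *
from cell import bot
f=bot.grab_frame('scene');crop(f['img'],450,225,515,290,9,'pics/s11.png')
E
python3 rem.py .4536 .2669 .0935 19
```

```text
t 10.3667 tcp [0.4536 0.2665 0.0958] shift [ 0.      0.0004 -0.0023] turn [ 0.01  0.07 -0.01] F [-0.12  0.24 -1.63] T [-0.02 -0.13  0.05] op 0.0359
t 10.4167 tcp [0.4536 0.2665 0.0958] shift [ 0.      0.0004 -0.0023] turn [ 0.    0.07 -0.01] F [-0.06 -0.05 -0.74] T [-0.   -0.09 -0.01] op 0.0361
```

View pics/s11.png

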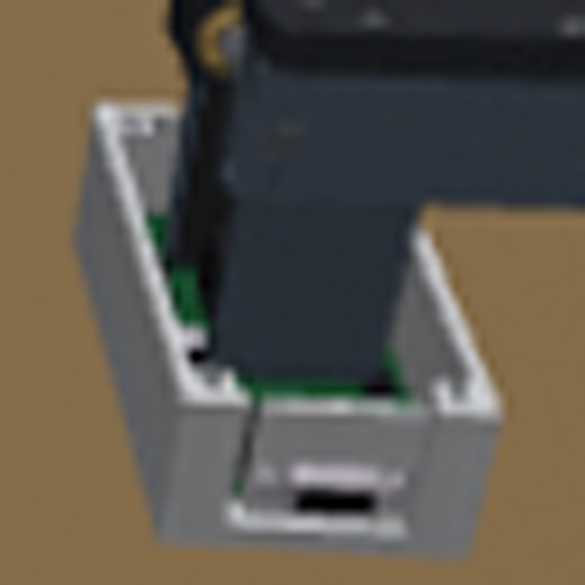

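{"api": "step_arm", "payload": {"targets": [0, 0, -0.0008, 0, 0, 0, 0, 0, -0.0015, 0, 0, 0, 0, 0, -0.0015, 0, 0, 0, 0, 0, -0.0015, 0, 0, 0]}}

```text
time_s: 10.75
tcp_pos: [0.4536, 0.2665, 0.0946]
eef_rot: [-1.555, -0.262, 0.259]
force: [-1.7, -1.0, 2.7]
opening: 0.0358
```

{"api": "step_arm", "payload": {"targets": [0, 0, -0.0005, 0, 0, 0, 0, 0, -0.001, 0, 0, 0, 0, 0, -0.001, 0, 0, 0, 0, 0, -0.001, 0, 0, 0]}}

```text
time_s: 11.08
tcp_pos: [0.4536, 0.2665, 0.0945]
eef_rot: [-1.555, -0.262, 0.259]
force: [-2.8, -1.5, 10.2]
opening: 0.0358
```

```bash
python3 rem.py .4536 .2669 .0935 19
```

```text
t 11.0833 tcp [0.4536 0.2665 0.0945] shift [-0.      0.0004 -0.001 ] turn [-0.01  0.1  -0.02] F [-2.77 -1.52 10.23] T [-0.22  0.32  0.08] op 0.0358
```

{"api": "step_arm", "payload": {"targets": [0, 0, 0.0008, 0, 0, 0, 0, 0, 0.0008, 0, 0, 0]}}

```text
time_s: 11.25
tcp_pos: [0.4537, 0.2665, 0.0946]
eef_rot: [-1.555, -0.262, 0.259]
force: [-1.4, 0.2, 5.5]
opening: 0.0357
```

{"api": "step_arm", "payload": {"targets": [0, 0, 0, 0, 0, 0, 0, 0, 0, 0, 0, 0, 0, 0, 0, 0, 0, 0, 0, 0, 0, 0, 0, 0], "fingers": 0.54}}

```text
time_s: 11.58
tcp_pos: [0.4535, 0.2664, 0.0938]
eef_rot: [-1.555, -0.261, 0.26]
force: [-0.2, -0.0, -0.9]
opening: 0.0494
```

```bash
python3 rem.py .4536 .2669 .0935 19
python3 - <<'E'
from h import *
from cell import bot
f=bot.grab_frame('scene');crop(f['img'],450,225,515,290,9,'pics/s12.png')
E
```

```text
t 11.5833 tcp [0.4535 0.2664 0.0938] shift [ 0.0001  0.0005 -0.0003] turn [ 0.02  0.04 -0.01] F [-0.21 -0.02 -0.85] T [ 0.01 -0.11 -0.03] op 0.0494
```

View pics/s12.png

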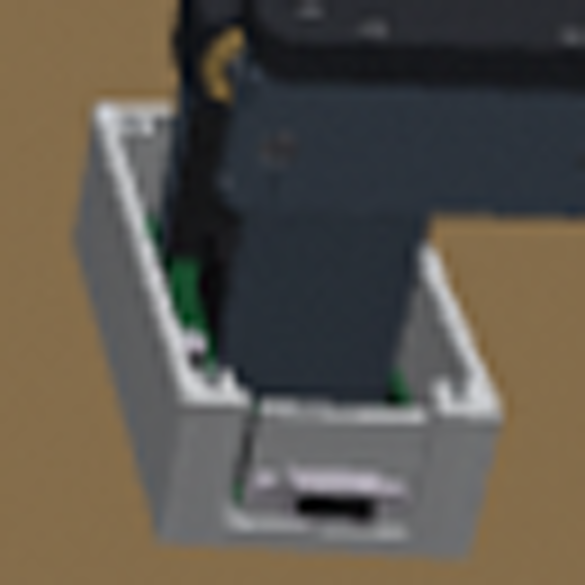

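Opened. Raise straight up with fingers clear.

{"api": "step_arm", "payload": {"targets": [0, 0, 0.004, 0, 0, 0, 0, 0, 0.014, 0, 0, 0, 0, 0, 0.03, 0, 0, 0, 0, 0, 0.055, 0, 0, 0, 0, 0, 0.085, 0, 0, 0, 0, 0, 0.12, 0, 0, 0, 0, 0, 0.155, 0, 0, 0, 0, 0, 0.19, 0, 0, 0, 0, 0, 0.22, 0, 0, 0, 0, 0, 0.24, 0, 0, 0, 0, 0, 0.25, 0, 0, 0, 0, 0, 0.25, 0, 0, 0]}}

```text
time_s: 12.63
tcp_pos: [0.454, 0.2668, 0.3471]
eef_rot: [-1.553, -0.266, 0.255]
force: [-0.2, -0.4, -0.1]
opening: 0.0492
```

```bash
python3 rem.py .4303 -.2502 .345 42
python3 - <<'E'
from h import *
from cell import bot
f=bot.grab_frame('scene');crop(f['img'],440,220,520,300,7,'pics/s13.png')
f=bot.grab_frame('top');crop(f['img'],130,270,220,370,6,'pics/t13.png')
E
```

```text
t 12.6333 tcp [0.454  0.2668 0.3471] shift [-0.0237 -0.517  -0.0021] turn [-0.22  0.32 22.98] F [-0.23 -0.36 -0.08] T [ 0.03 -0.12 -0.02] op 0.0492
```

View pics/s13.png

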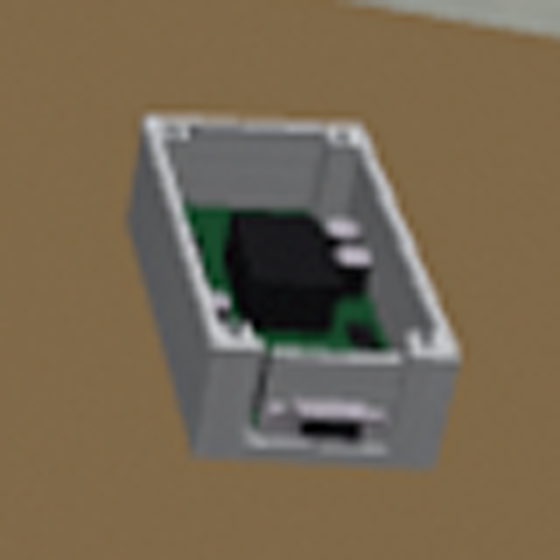

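View pics/t13.png

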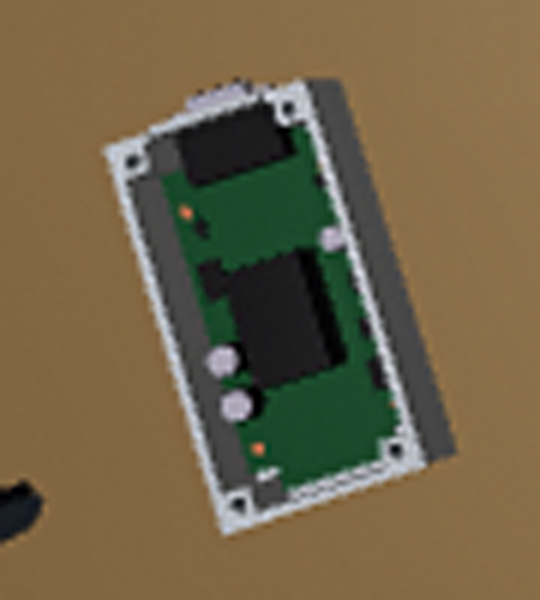

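```bash
cat > hole.py <<'E'
from h import *
from cell import bot
def blob(g,u,v,r=2):
    u0,v0=int(round(u)),int(round(v))
    w=g[v0-r:v0+r+1,u0-r:u0+r+1];k=np.clip(np.percentile(w,70)-20-w,0,None)
    yy,xx=np.mgrid[v0-r:v0+r+1,u0-r:u0+r+1];return (xx*k).sum()/k.sum(),(yy*k).sum()/k.sum()
def holes(f,P,z,r=2):
    g=cv2.cvtColor(f['img'],cv2.COLOR_RGB2GRAY).astype(float)
    b=[blob(g,*p,r=r) for p in P];p=ray(f,b,z)[:,:2];return p
HH=[(177.6,288.2),(195.4,344.6),(169.2,353.6),(151.7,296.5)]
E
python3 - <<'E'
from hole import *
from pads import pads
f=bot.grab_frame('top');p=holes(f,HH,.038);print(p.round(4).tolist(),p.mean(0).round(4))
e=(p[0]+p[3]-p[1]-p[2]);print('yaw',np.degrees(np.arctan2(e[1],e[0])))
e/=np.linalg.norm(e);n=np.array([-e[1],e[0]])
uv,q=pads(f,[(130+187/6-.4,270+213/6-.4),(130+259/6-.4,270+449/6-.4)],.012,1);q=q-p.mean(0);print('pads',np.c_[q@e,q@n].round(4).tolist(),'exp (.0348,.0217),(-.0394,.0219)')
E
```

```text
[[0.5135, 0.2606], [0.416, 0.2309], [0.4014, 0.2759], [0.5015, 0.3057]] [0.4581 0.2683]
yaw 16.75015411361894
pads [[0.0351, 0.0232], [-0.0389, 0.0223]] exp (.0348,.0217),(-.0394,.0219)
```

{"api": "step_arm", "payload": {"targets": [0, -0.012, 0, 0, 0, 0.5, -0.001, -0.036, 0, 0, 0, 1.5, -0.003, -0.072, 0, 0, 0, 3, -0.005, -0.108, 0, 0, 0, 5, -0.006, -0.144, 0, 0, 0, 7, -0.008, -0.18, 0, 0, 0, 9, -0.01, -0.216, 0, 0, 0, 11, -0.011, -0.252, 0, 0, 0, 13, -0.013, -0.288, 0, 0, 0, 15, -0.015, -0.324, 0, 0, 0, 17, -0.016, -0.36, 0, 0, 0, 19, -0.018, -0.396, 0, 0, 0, 20], "fingers": 1}}

```text
time_s: 13.78
tcp_pos: [0.4345, -0.1311, 0.3423]
eef_rot: [-1.502, -0.532, 0.535]
force: [0.7, -0.4, 0.6]
opening: 0.0914
```

{"api": "step_arm", "payload": {"targets": [-0.002, -0.036, -0.01, 0, 0, 1, -0.004, -0.072, -0.04, 0, 0, 2, -0.006, -0.1, -0.075, 0, 0, 3, -0.006, -0.12, -0.11, 0, 0, 3, -0.006, -0.121, -0.145, 0, 0, 3, -0.006, -0.121, -0.175, 0, 0, 3, -0.006, -0.121, -0.195, 0, 0, 3, -0.006, -0.121, -0.205, 0, 0, 3, -0.006, -0.121, -0.205, 0, 0, 3, -0.006, -0.121, -0.205, 0, 0, 3]}}

```text
time_s: 14.62
tcp_pos: [0.4294, -0.2503, 0.1387]
eef_rot: [-1.493, -0.574, 0.573]
force: [0.6, -0.1, 0.7]
opening: 0.0911
```

```bash
python3 rem.py .4303 -.2502 .081 42
python3 - <<'E'
from hole import *
f=bot.grab_frame('top');crop(f['img'],130,270,220,370,6,'pics/t14.png')
f=bot.grab_frame('scene');crop(f['img'],190,120,320,240,5,'pics/s14.png')
E
```

```text
t 14.6167 tcp [ 0.4294 -0.2503  0.1387] shift [ 0.0009  0.0001 -0.0577] turn [-0.06 -0.01 -0.03] F [ 0.6  -0.14  0.67] T [-0.   -0.15  0.03] op 0.0911
```

View pics/s14.png

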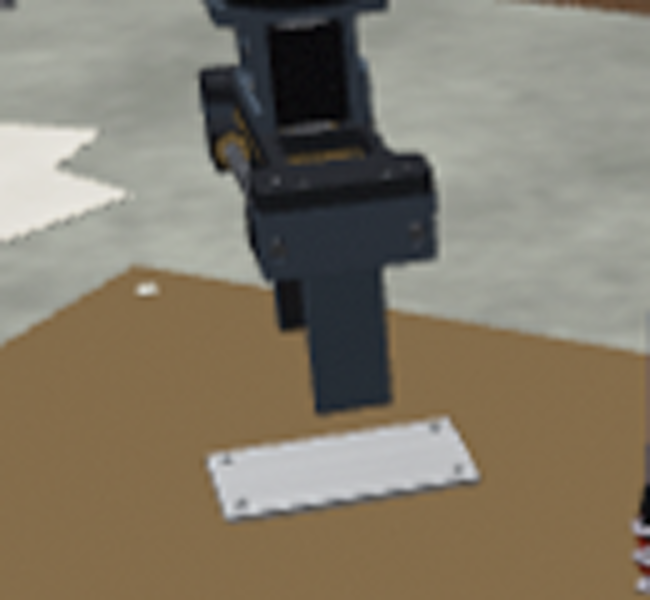

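View pics/t14.png

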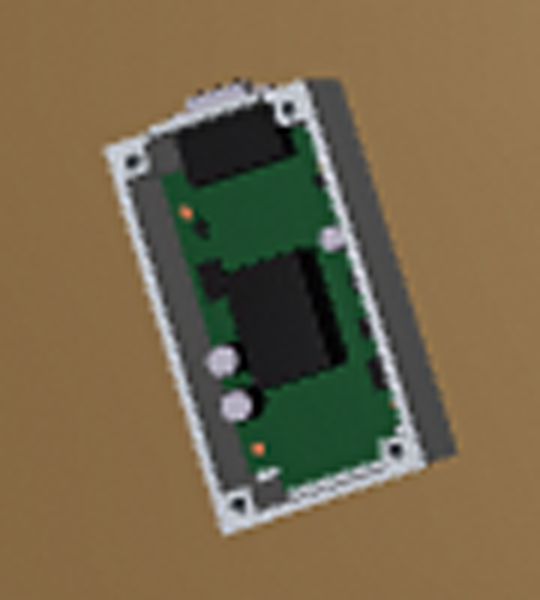

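{"api": "step_arm", "payload": {"targets": [0.001, 0.0002, -0.012, 0, 0, 0, 0.001, 0.0002, -0.03, 0, 0, 0, 0.001, 0.0002, -0.045, 0, 0, 0, 0.001, 0.0002, -0.053, 0, 0, 0, 0.001, 0.0002, -0.057, 0, 0, 0, 0.001, 0.0002, -0.057, 0, 0, 0, 0.001, 0.0002, -0.057, 0, 0, 0]}}

```text
time_s: 15.3
tcp_pos: [0.4311, -0.2506, 0.0829]
eef_rot: [-1.495, -0.576, 0.572]
force: [-0.2, 1.1, -0.9]
opening: 0.0915
```

```bash
python3 rem.py .4303 -.2502 .0815 42
python3 - <<'E'
from hole import *
f=bot.grab_frame('scene');crop(f['img'],210,160,310,240,6,'pics/s15.png')
E
```

```text
t 15.3 tcp [ 0.4311 -0.2506  0.0829] shift [-0.0008  0.0004 -0.0014] turn [ 0.03  0.14 -0.02] F [-0.21  1.07 -0.89] T [-0.02 -0.11 -0.04] op 0.0915
```

View pics/s15.png

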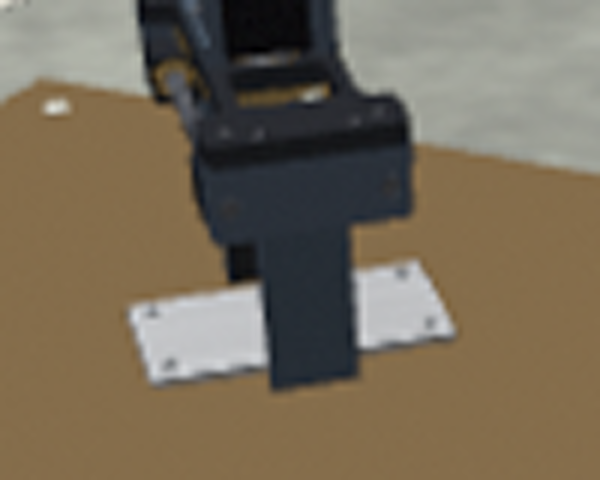

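{"api": "step_arm", "payload": {"targets": [0, 0, -0.0015, 0, 0, 0, 0, 0, -0.0015, 0, 0, 0, 0, 0, -0.0015, 0, 0, 0]}}

```text
time_s: 15.6
tcp_pos: [0.4307, -0.2504, 0.081]
eef_rot: [-1.494, -0.575, 0.572]
force: [-0.2, -0.4, -0.4]
opening: 0.091
```

{"api": "step_arm", "payload": {"targets": [0, 0, 0, 0, 0, 0, 0, 0, 0, 0, 0, 0, 0, 0, 0, 0, 0, 0, 0, 0, 0, 0, 0, 0, 0, 0, 0, 0, 0, 0, 0, 0, 0, 0, 0, 0], "fingers": 0.65, "squeeze": 25}}

```text
time_s: 16.1
tcp_pos: [0.4306, -0.2503, 0.0806]
eef_rot: [-1.494, -0.574, 0.573]
force: [0.6, -0.1, -0.4]
opening: 0.0655
```

```bash
python3 rem.py .4303 -.2502 .0815 42
python3 - <<'E'
from hole import *
f=bot.grab_frame('scene');crop(f['img'],210,160,310,240,6,'pics/s16.png')
f=bot.grab_frame('top');crop(f['img'],410,270,530,370,5,'pics/t16.png')
E
```

```text
t 16.1 tcp [ 0.4306 -0.2503  0.0806] shift [-0.0003  0.0001  0.0009] turn [-0.02  0.06 -0.01] F [ 0.59 -0.07 -0.42] T [ 0.01 -0.13 -0.08] op 0.0655
```

View pics/s16.png

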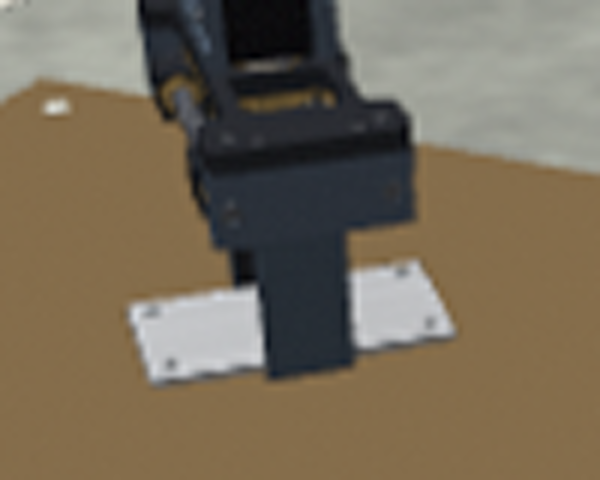

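View pics/t16.png

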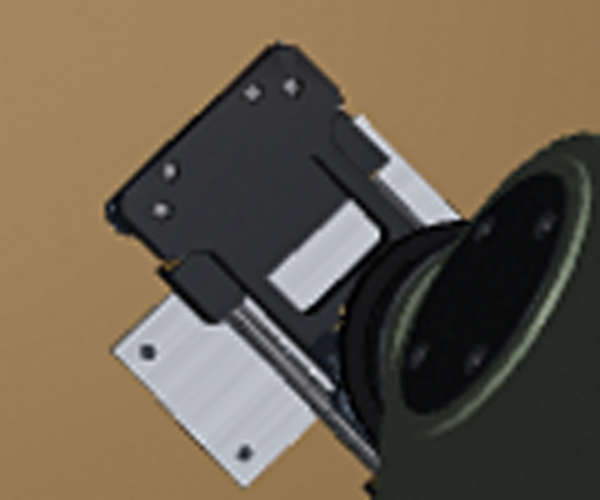

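{"api": "step_arm", "payload": {"targets": [0, 0, 0.003, 0, 0, 0, 0, 0, 0.01, 0, 0, 0, 0, 0, 0.025, 0, 0, 0, 0, 0, 0.05, 0, 0, 0, 0, 0, 0.08, 0, 0, 0, 0, 0, 0.11, 0, 0, 0, 0, 0, 0.145, 0, 0, 0, 0, 0, 0.18, 0, 0, 0, 0, 0, 0.21, 0, 0, 0, 0, 0, 0.235, 0, 0, 0, 0, 0, 0.255, 0, 0, 0, 0, 0, 0.265, 0, 0, 0]}}

```text
time_s: 17.2
tcp_pos: [0.4308, -0.2505, 0.3491]
eef_rot: [-1.498, -0.577, 0.571]
force: [-0.6, -0.3, -1.6]
opening: 0.0657
```

```bash
python3 rem.py .4581 .2686 .345 107.5
python3 - <<'E'
from hole import *
f=bot.grab_frame('scene');crop(f['img'],160,0,320,160,4,'pics/s17.png')
E
```

```text
t 17.2 tcp [ 0.4308 -0.2505  0.3491] shift [ 0.0273  0.5191 -0.0041] turn [-6.000e-02  3.600e-01  6.548e+01] F [-0.64 -0.3  -1.59] T [-0.04 -0.19 -0.01] op 0.0657
```

View pics/s17.png

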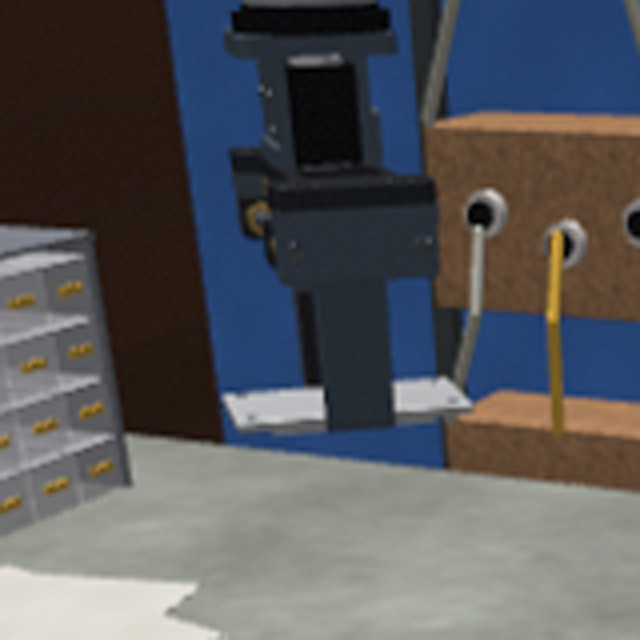

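{"api": "step_arm", "payload": {"targets": [0, 0.008, 0, 0, 0, 1, 0.001, 0.025, 0, 0, 0, 3, 0.002, 0.05, 0, 0, 0, 6, 0.004, 0.08, 0, 0, 0, 10, 0.006, 0.11, 0, 0, 0, 14, 0.007, 0.14, 0, 0, 0, 18, 0.009, 0.17, 0, 0, 0, 22, 0.01, 0.2, 0, 0, 0, 26, 0.012, 0.23, 0, 0, 0, 30, 0.013, 0.26, 0, 0, 0, 34, 0.015, 0.29, 0, 0, 0, 38, 0.017, 0.32, 0, 0, 0, 42]}}

```text
time_s: 18.25
tcp_pos: [0.4461, 0.0715, 0.3436]
eef_rot: [-1.252, -1.133, 1.137]
force: [1.1, 0.7, -1.4]
opening: 0.0657
```

{"api": "step_arm", "payload": {"targets": [0.002, 0.03, 0, 0, 0, 4, 0.003, 0.06, 0, 0, 0, 8, 0.005, 0.09, 0, 0, 0, 12, 0.007, 0.12, 0, 0, 0, 16, 0.008, 0.15, 0, 0, 0, 19, 0.009, 0.175, 0, 0, 0, 21.5, 0.01, 0.191, 0, 0, 0, 23, 0.01, 0.198, 0, 0, 0, 23.5, 0.01, 0.199, 0, 0, 0, 23.5, 0.01, 0.199, 0, 0, 0, 23.5]}}

```text
time_s: 19.08
tcp_pos: [0.4569, 0.2683, 0.3444]
eef_rot: [-1.047, -1.429, 1.432]
force: [0.4, -0.3, -2.4]
opening: 0.0659
```

```bash
python3 rem.py .4581 .2686 .19 107.5
```

```text
t 19.0833 tcp [0.4569 0.2683 0.3444] shift [ 0.0012  0.0003 -0.1544] turn [ 0.04 -0.13 -0.04] F [ 0.37 -0.3  -2.44] T [ 0.12 -0.09 -0.04] op 0.0659
```

Descend to where the lip is ~12 mm above the rim (TCP ≈ 0.131).

{"api": "step_arm", "payload": {"targets": [0.001, 0.0003, -0.01, 0, 0, 0, 0.001, 0.0003, -0.03, 0, 0, 0, 0.001, 0.0003, -0.06, 0, 0, 0, 0.001, 0.0003, -0.09, 0, 0, 0, 0.001, 0.0003, -0.12, 0, 0, 0, 0.001, 0.0003, -0.15, 0, 0, 0, 0.001, 0.0003, -0.175, 0, 0, 0, 0.001, 0.0003, -0.193, 0, 0, 0, 0.001, 0.0003, -0.204, 0, 0, 0, 0.001, 0.0003, -0.21, 0, 0, 0, 0.001, 0.0003, -0.213, 0, 0, 0, 0.001, 0.0003, -0.213, 0, 0, 0]}}

```text
time_s: 20.08
tcp_pos: [0.4585, 0.2683, 0.1323]
eef_rot: [-1.049, -1.43, 1.43]
force: [-0.6, -0.1, -1.4]
opening: 0.0655
```

```bash
python3 rem.py .4581 .2686 .1146 107.5
python3 - <<'E'
from hole import *
f=bot.grab_frame('scene');crop(f['img'],430,190,530,300,6,'pics/s18.png')
f=bot.grab_frame('top');crop(f['img'],110,250,230,380,5,'pics/t18.png')
E
python3 rem.py .4581 .2686 .1146 107.5
```

```text
t 20.0833 tcp [0.4585 0.2683 0.1323] shift [-0.0004  0.0003 -0.0177] turn [-0.04 -0.02  0.04] F [-0.6  -0.14 -1.44] T [ 0.11 -0.16 -0.03] op 0.0655
t 20.1833 tcp [0.459  0.2689 0.1333] shift [-0.0009 -0.0003 -0.0187] turn [-0.1   0.09  0.01] F [ 0.46  0.91 -0.8 ] T [ 0.19 -0.17 -0.01] op 0.0652
```

View pics/s18.png

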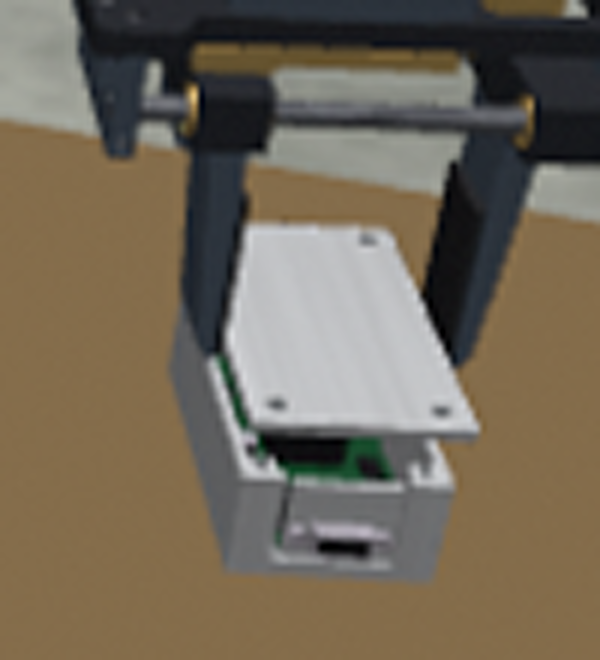

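View pics/t18.png

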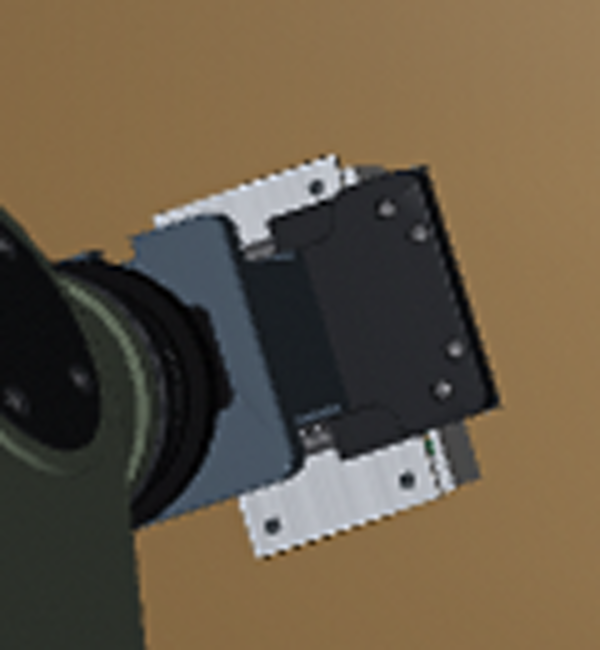

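```bash
cat > cov.py <<'E'
import sys
from hole import *
def run(pt,psc,z,xo=110,yo=250,s=5):
    f=bot.grab_frame('top');P=[(xo+u/s-.4,yo+v/s-.4) for u,v in pt]
    p=holes(f,P,z,3)
    L=np.array([[.052,-.024],[-.052,-.024],[-.052,.024]])
    # rigid fit (Kabsch via scipy)
    A=np.c_[p-p.mean(0),np.zeros(3)];B=np.c_[L-L.mean(0),np.zeros(3)]
    r,e=R.align_vectors(A,B);yaw=r.as_euler('zyx',degrees=True)[0]
    c=p.mean(0)-r.apply(np.r_[L.mean(0),0])[:2]
    th=np.radians(17.5);ax=np.array([np.cos(th),np.sin(th)]);ay=np.array([-ax[1],ax[0]]);d=c-[.4581,.2686]
    print('cover',c.round(4),'yaw',yaw.round(2),'err',e,'off in housing',(d@ax).round(4),(d@ay).round(4),'sides',np.linalg.norm(p[0]-p[1]).round(4),np.linalg.norm(p[1]-p[2]).round(4))
if __name__=='__main__': run([(317,188),(408,480),(273,527)],None,float(sys.argv[1]))
E
python3 cov.py .0612;python3 - <<'E'
from hole import *
f=bot.grab_frame('scene');crop(f['img'],455,220,515,290,10,'pics/s19.png')
g=cv2.cvtColor(f['img'],cv2.COLOR_RGB2GRAY).astype(float)
a=np.radians(17.5);ax=np.array([np.cos(a),np.sin(a),0]);ay=np.array([-ax[1],ax[0],0]);hc=np.array([.4581,.2686,0])
for x,y,z,uv in((52,24,61.2,(430+443/6,190+411/6)),(52,-24,61.2,(430+277/6,190+403/6)),(-52,24,61.2,(430+369/6,190+238/6))):
    b=blob(g,*uv,r=2);q=ray(f,[b],z/1e3)[0]-hc;print('scene hole rel housing',x,y,(q@ax*1e3).round(1),(q@ay*1e3).round(1))
f['img']=cv2.imread('pics/s13.png')
E
```

```text
cover [0.4588 0.2692] yaw 16.76 err 0.0018031692405488789 off in housing 0.0009 0.0004 sides 0.1015 0.048
scene hole rel housing 52 24 53.6 24.6
scene hole rel housing 52 -24 53.6 -23.5
scene hole rel housing -52 24 -50.3 24.1
```

View pics/s19.png

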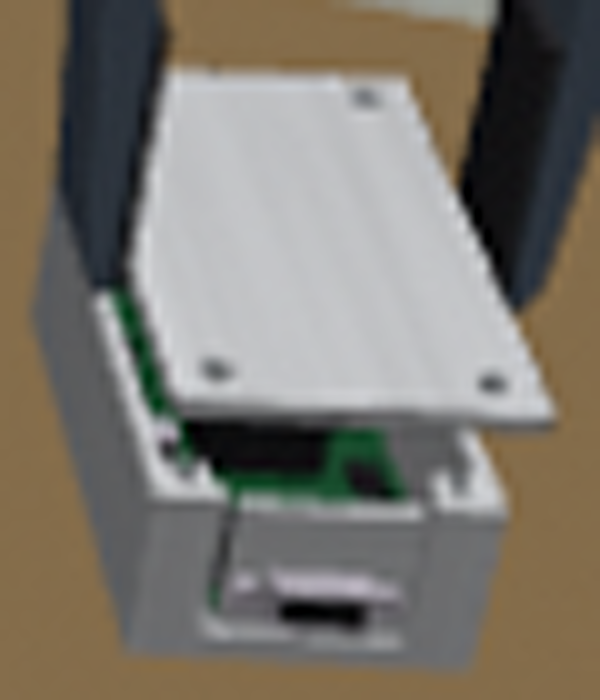

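```bash
python3 - <<'E'
from hole import *
f=bot.grab_frame('scene');im=cv2.imread('pics/scene0.png');g=cv2.cvtColor(im,cv2.COLOR_BGR2GRAY).astype(float)
a=np.radians(17.5);ax=np.array([np.cos(a),np.sin(a),0]);ay=np.array([-ax[1],ax[0],0]);hc=np.array([.4581,.2686,0])
crop(im[:,:,::-1],455,230,510,290,10,'pics/s20.png')
for x,y in((52,24),(52,-24),(-52,24),(-52,-24)):
    print(x,y,((proj(f,hc+ax*x/1e3+ay*y/1e3+[0,0,.038])[0]+.5-[455,230])*10).round(0))
E
python3 cov.py .0612
```

```text
52 24 [462. 386.]
52 -24 [191. 372.]
-52 24 [342.  94.]
-52 -24 [99. 83.]
cover [0.4587 0.2695] yaw 16.55 err 0.0018983271968254873 off in housing 0.0009 0.0006 sides 0.1014 0.0483
```

View pics/s20.png

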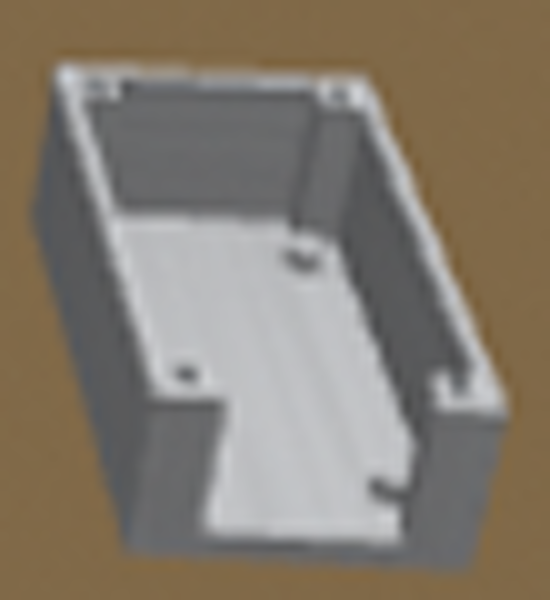

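{"api": "step_arm", "payload": {"targets": [-0.0007, -0.0007, 0, 0, 0, 0, -0.0007, -0.0007, -0.003, 0, 0, 0, -0.0007, -0.0007, -0.006, 0, 0, 0, -0.0007, -0.0007, -0.009, 0, 0, 0, -0.0007, -0.0007, -0.011, 0, 0, 0, -0.0007, -0.0007, -0.0115, 0, 0, 0, -0.0007, -0.0007, -0.0115, 0, 0, 0]}}

```text
time_s: 20.97
tcp_pos: [0.4577, 0.2682, 0.1207]
eef_rot: [-1.048, -1.431, 1.43]
force: [0.4, -0.1, -2.2]
opening: 0.0657
```

```bash
python3 rem.py .4581 .2686 .1146 107.5;python3 - <<'E'
from hole import *
f=bot.grab_frame('scene');crop(f['img'],455,220,515,290,10,'pics/s21.png')
g=cv2.cvtColor(f['img'],cv2.COLOR_RGB2GRAY).astype(float)
f=bot.grab_frame('top');crop(f['img'],110,250,230,380,5,'pics/t21.png')
E
```

```text
t 20.9667 tcp [0.4577 0.2682 0.1207] shift [ 0.0004  0.0004 -0.0061] turn [-0.05 -0.03 -0.02] F [ 0.38 -0.07 -2.21] T [ 0.17 -0.13  0.09] op 0.0657
```

View pics/s21.png

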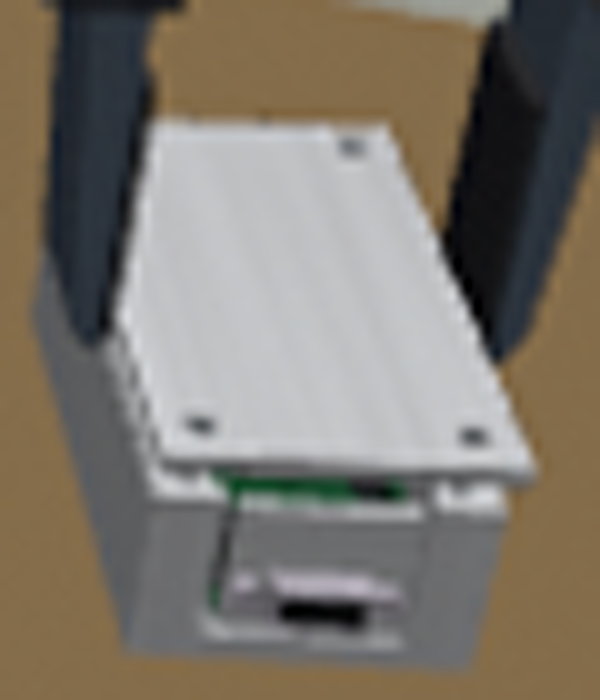

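View pics/t21.png

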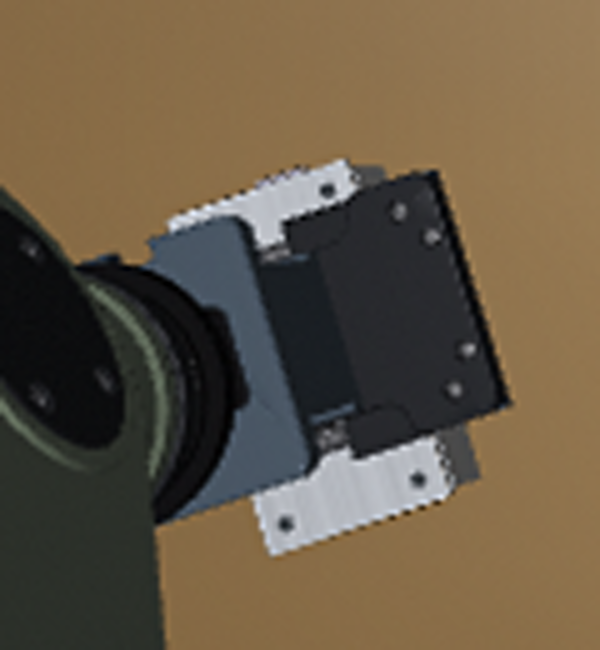

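```bash
sed -i "s/run(\[(317.*/run([(328,189),(418,480),(286,524)],None,float(sys.argv[1]))/" cov.py; python3 cov.py .0493; python3 cov.py .0493
python3 - <<'E'
from hole import *
f=bot.grab_frame('scene');g=cv2.cvtColor(f['img'],cv2.COLOR_RGB2GRAY).astype(float)
a=np.radians(17.5);ax=np.array([np.cos(a),np.sin(a),0]);ay=np.array([-ax[1],ax[0],0]);hc=np.array([.4581,.2686,0])
for x,y,uv in((52,24,(475,435)),(52,-24,(202,424)),(-52,24,(352,147))):
    b=blob(g,455+uv[0]/10-.4,220+uv[1]/10-.4,r=2);q=ray(f,[b],.0493)[0]-hc;print(x,y,(q@ax*1e3).round(1),(q@ay*1e3).round(1))
E
```

```text
cover [0.4581 0.269 ] yaw 17.19 err 0.0004837243155378763 off in housing 0.0001 0.0004 sides 0.1035 0.0481
cover [0.4581 0.2689] yaw 17.07 err 0.00046735346962806863 off in housing 0.0001 0.0003 sides 0.1035 0.0482
52 24 52.7 24.1
52 -24 53.1 -23.8
-52 24 -56.0 25.5
```

{"api": "step_arm", "payload": {"targets": [0.0001, -0.0003, -0.001, 0, 0, 0.3, 0.0001, -0.0003, -0.002, 0, 0, 0.3, 0.0001, -0.0003, -0.003, 0, 0, 0.3, 0.0001, -0.0003, -0.0035, 0, 0, 0.3, 0.0001, -0.0003, -0.0035, 0, 0, 0.3]}}

```text
time_s: 21.63
tcp_pos: [0.4579, 0.2679, 0.1174]
eef_rot: [-1.045, -1.435, 1.434]
force: [0.6, -0.2, -1.9]
opening: 0.0654
```

```bash
python3 rem.py .4581 .2686 .1146 107.5
```

```text
t 21.6333 tcp [0.4579 0.2679 0.1174] shift [ 0.0002  0.0007 -0.0028] turn [-0.05 -0.01 -0.31] F [ 0.64 -0.18 -1.87] T [ 0.07 -0.18  0.03] op 0.0654
```

{"api": "step_arm", "payload": {"targets": [0, 0, -0.0007, 0, 0, 0, 0, 0, -0.0014, 0, 0, 0, 0, 0, -0.002, 0, 0, 0, 0, 0, -0.002, 0, 0, 0]}}

```text
time_s: 21.97
tcp_pos: [0.4579, 0.2679, 0.1155]
eef_rot: [-1.045, -1.435, 1.434]
force: [0.5, 0.5, -1.9]
opening: 0.0655
```

{"api": "step_arm", "payload": {"targets": [0, 0, -0.0005, 0, 0, 0, 0, 0, -0.001, 0, 0, 0, 0, 0, -0.001, 0, 0, 0]}}

```text
time_s: 22.22
tcp_pos: [0.458, 0.268, 0.1146]
eef_rot: [-1.045, -1.435, 1.433]
force: [-0.5, 1.2, -1.1]
opening: 0.0656
```

```bash
python3 rem.py .4581 .2686 .1146 107.5;python3 - <<'E'
from hole import *
f=bot.grab_frame('scene');crop(f['img'],455,220,515,290,10,'pics/s22.png')
E
```

```text
t 22.2167 tcp [0.458  0.268  0.1146] shift [ 0.0001  0.0006 -0.    ] turn [-0.07  0.01 -0.32] F [-0.51  1.21 -1.06] T [ 0.1  -0.15  0.05] op 0.0656
```

View pics/s22.png

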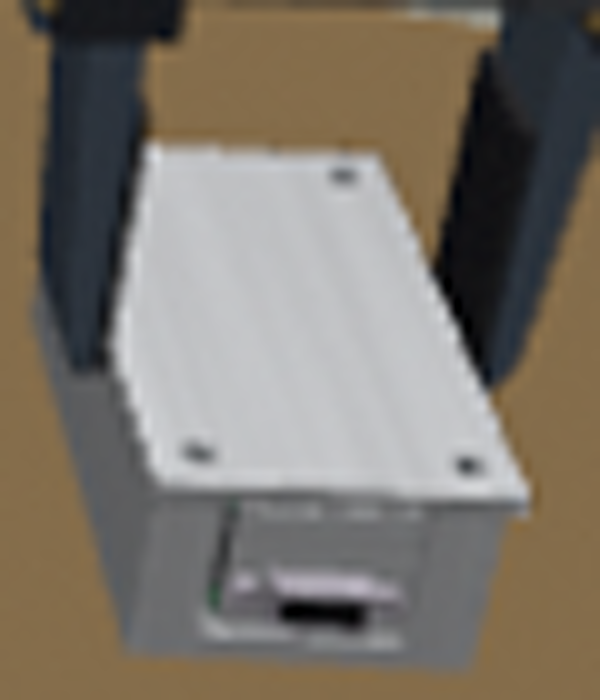

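Nearly down, and the lip is going in freely. Small steps until I feel contact.

{"api": "step_arm", "payload": {"targets": [0, 0, -0.0005, 0, 0, 0, 0, 0, -0.001, 0, 0, 0, 0, 0, -0.001, 0, 0, 0]}}

```text
time_s: 22.52
tcp_pos: [0.458, 0.268, 0.1146]
eef_rot: [-1.045, -1.436, 1.433]
force: [-1.2, -1.5, 6.1]
opening: 0.0651
```

{"api": "step_arm", "payload": {"targets": [0, 0, -0.0005, 0, 0, 0, 0, 0, -0.0008, 0, 0, 0, 0, 0, -0.0008, 0, 0, 0]}}

```text
time_s: 22.77
tcp_pos: [0.4579, 0.268, 0.1145]
eef_rot: [-1.045, -1.436, 1.433]
force: [-3.6, -1.2, 12.3]
opening: 0.0655
```

Firm contact at TCP z ≈ 0.1146, exactly the expected height. Relieve the load and release.

{"api": "step_arm", "payload": {"targets": [0, 0, 0.001, 0, 0, 0, 0, 0, 0.0014, 0, 0, 0, 0, 0, 0.0014, 0, 0, 0]}}

```text
time_s: 23.02
tcp_pos: [0.4581, 0.2681, 0.1146]
eef_rot: [-1.045, -1.436, 1.433]
force: [-0.3, -0.2, 4.9]
opening: 0.0657
```

{"api": "step_arm", "payload": {"targets": [0, 0, 0, 0, 0, 0, 0, 0, 0, 0, 0, 0, 0, 0, 0, 0, 0, 0, 0, 0, 0, 0, 0, 0, 0, 0, 0, 0, 0, 0], "fingers": 1}}

```text
time_s: 23.43
tcp_pos: [0.4579, 0.268, 0.114]
eef_rot: [-1.045, -1.435, 1.434]
force: [-0.5, -0.2, 0.0]
opening: 0.0908
```

{"api": "step_arm", "payload": {"targets": [0, 0, 0.004, 0, 0, 0, 0, 0, 0.014, 0, 0, 0, 0, 0, 0.03, 0, 0, 0, 0, 0, 0.055, 0, 0, 0, 0, 0, 0.085, 0, 0, 0, 0, 0, 0.12, 0, 0, 0, 0, 0, 0.155, 0, 0, 0, 0, 0, 0.185, 0, 0, 0, 0, 0, 0.21, 0, 0, 0, 0, 0, 0.225, 0, 0, 0, 0, 0, 0.23, 0, 0, 0, 0, 0, 0.23, 0, 0, 0]}}

```text
time_s: 24.43
tcp_pos: [0.4581, 0.2681, 0.3461]
eef_rot: [-1.047, -1.439, 1.431]
force: [0.9, 0.2, -1.0]
opening: 0.0911
```

{"api": "step_arm", "payload": {"targets": [-0.02, 0.02, 0, 0, 0, 0, -0.05, 0.045, 0, 0, 0, 0, -0.08, 0.07, 0, 0, 0, 0, -0.1, 0.085, 0, 0, 0, 0, -0.1, 0.085, 0, 0, 0, 0, -0.1, 0.085, 0, 0, 0, 0]}}

```text
time_s: 24.93
tcp_pos: [0.3568, 0.3531, 0.343]
eef_rot: [-1.044, -1.435, 1.438]
force: [0.2, 0.2, -0.4]
opening: 0.0913
```

```bash
python3 rem.py .4581 .2686 .1146 107.5;python3 - <<'E'
from hole import *
f=bot.grab_frame('scene');crop(f['img'],450,220,515,290,9,'pics/s23.png')
f=bot.grab_frame('top');cv2.imwrite('pics/t23.png',f['img'][:,:,::-1])
E
```

```text
t 24.9333 tcp [0.3568 0.3531 0.343 ] shift [ 0.1013 -0.0845 -0.2284] turn [ 0.06 -0.08 -0.47] F [ 0.2   0.25 -0.36] T [ 0.03 -0.13  0.02] op 0.0913
```

View pics/s23.png

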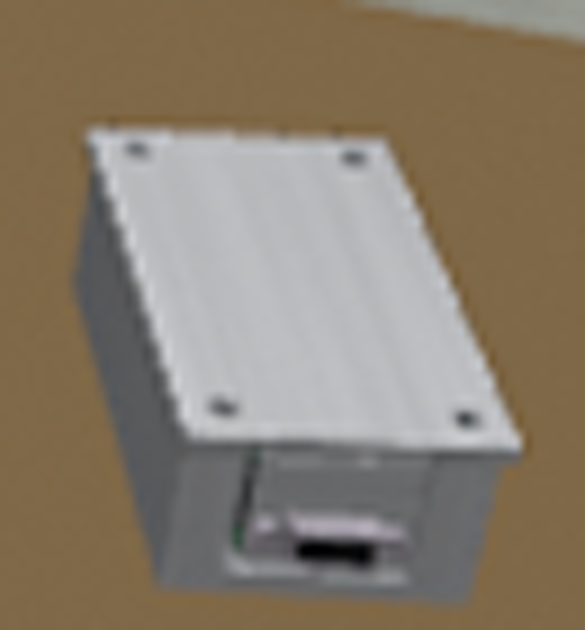

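View pics/t23.png

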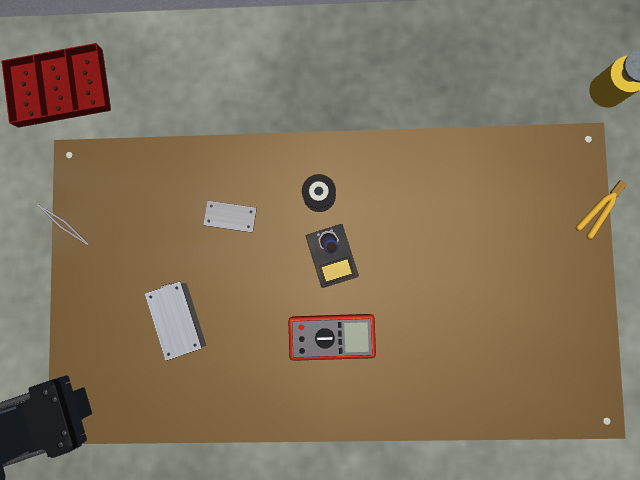

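Run:
```python
from hole import *
f=bot.grab_frame('top');im=f['img'];crop(im,135,270,215,370,6,'pics/t24.png')
g=cv2.cvtColor(im,cv2.COLOR_RGB2GRAY).astype(float)
hc=np.array([.4581,.2686]);th=np.radians(17.5);ax=np.array([np.cos(th),np.sin(th)]);ay=np.array([-ax[1],ax[0]])
L=[(52,-24),(-52,-24),(-52,24),(52,24)]
pr=[proj(f,np.r_[hc+ax*x/1e3+ay*y/1e3,.043])[0] for x,y in L]
b=np.array([blob(g,*p,r=3) for p in pr]);q=ray(f,b,.043)[:,:2]-hc
print('top',(np.c_[q@ax,q@ay]*1e3).round(1).tolist(),(q.mean(0)@ax*1e3).round(2),(q.mean(0)@ay*1e3).round(2))
s=bot.grab_frame('scene');gs=cv2.cvtColor(s['img'],cv2.COLOR_RGB2GRAY).astype(float)
# two-view height of each hole
P1=[(450+u/9-.4,220+v/9-.4) for u,v in((223,407),(137,150),(353,158),(466,419))]
bs=np.array([blob(gs,*p,r=2) for p in P1])
K=lambda f:np.array([[f['fx'],0,f['cx']],[0,f['fy'],f['cy']],[0,0,1]])
def PM(f):
    Rm=R.from_rotvec(f['orientation']).as_matrix().T;return K(f)@np.c_[Rm,-Rm@f['xyz']]
X=cv2.triangulatePoints(PM(f),PM(s),b.T,bs.T);print('hole z mm',(X[2]/X[3]*1e3).round(1))
o=cv2.imread('pics/top0.png')[:,:,::-1].astype(int);d=abs(o-im).max(2)
for n,(x0,y0,x1,y1) in dict(small=(195,195,265,240),meter=(285,310,380,365),reel=(298,170,340,215),iron=(300,220,362,290)).items(): print(n,(d[y0:y1,x0:x1]>25).sum())
```

```text
top [[52.7, -23.5], [-51.3, -24.1], [-51.6, 24.2], [52.6, 24.7]] 0.59 0.34
hole z mm [42.7 44.5 44.5 42.7]
small 0
meter 0
reel 0
iron 0
```

View pics/t24.png

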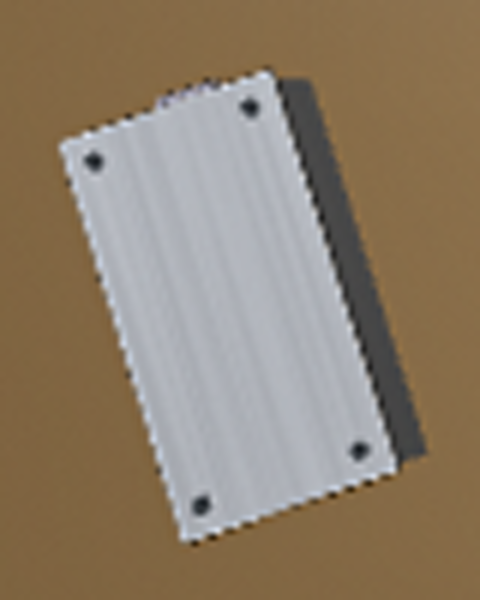

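Run:
```python
from hole import *
f=bot.grab_frame('top');s=bot.grab_frame('scene')
g=cv2.cvtColor(cv2.imread('pics/top0.png'),cv2.COLOR_BGR2GRAY).astype(float);gs=cv2.cvtColor(cv2.imread('pics/scene0.png'),cv2.COLOR_BGR2GRAY).astype(float)
b=np.array([blob(g,*p,r=2) for p in (HH[0],HH[2])]);bs=np.array([blob(gs,455+u/10-.4,230+v/10-.4,r=1) for u,v in((187,373),(338,95))])
# HH[0]=(52,-24); (-52,24)=HH[2]
K=lambda f:np.array([[f['fx'],0,f['cx']],[0,f['fy'],f['cy']],[0,0,1]])
def PM(f):
    Rm=R.from_rotvec(f['orientation']).as_matrix().T;return K(f)@np.c_[Rm,-Rm@f['xyz']]
X=cv2.triangulatePoints(PM(f),PM(s),b.T,bs.T);print((X[2]/X[3]*1e3).round(1))
```

```text
[36.4 36.4]
```

Run:
```python
from hole import *
s=bot.grab_frame('scene');im=s['img'];gs=cv2.cvtColor(im,cv2.COLOR_RGB2GRAY).astype(float)
crop(im,455,225,515,295,10,'pics/s25.png')
g0=cv2.cvtColor(cv2.imread('pics/scene0.png'),cv2.COLOR_BGR2GRAY).astype(float)
hc=np.array([.4581,.2686,0]);th=np.radians(17.5);ax=np.array([np.cos(th),np.sin(th),0]);ay=np.array([-ax[1],ax[0],0])
P1=[(450+u/9-.4,220+v/9-.4) for u,v in((223,407),(137,150),(353,158),(466,419))]
M=[(52.7,-23.5),(-51.3,-24.1),(-51.6,24.2),(52.6,24.7)]
for (x,y),p in zip(M,P1):
    b=np.array(blob(gs,*p,r=2));print('cover',x,y,'resid px',(b-proj(s,hc+ax*x/1e3+ay*y/1e3+[0,0,.043])[0]).round(2))
for (x,y),p in zip(((52,-24),(-52,24)),((455+18.7-.4,230+37.2-.4),(455+33.8-.4,230+9.5-.4))):
    for r in(1,2):
        b=np.array(blob(g0,*p,r=r));print('housing0',x,y,r,(b-proj(s,hc+ax*x/1e3+ay*y/1e3+[0,0,.038])[0]).round(2))
p=hc+[0,0,.043];print('dpx/mm z',proj(s,p+[0,0,.001])-proj(s,p))
```

```text
cover 52.7 -23.5 resid px [-0.05  0.18]
cover -51.3 -24.1 resid px [ 0.1  -0.67]
cover -51.6 24.2 resid px [-0.47 -0.62]
cover 52.6 24.7 resid px [-0.31  0.18]
housing0 52 -24 1 [-0.31  0.32]
housing0 52 -24 2 [-0.54  0.6 ]
housing0 -52 24 1 [-0.68  0.75]
housing0 -52 24 2 [-1.27  1.86]
dpx/mm z [[ 0.08917408 -0.44059185]]
```

View pics/s25.png

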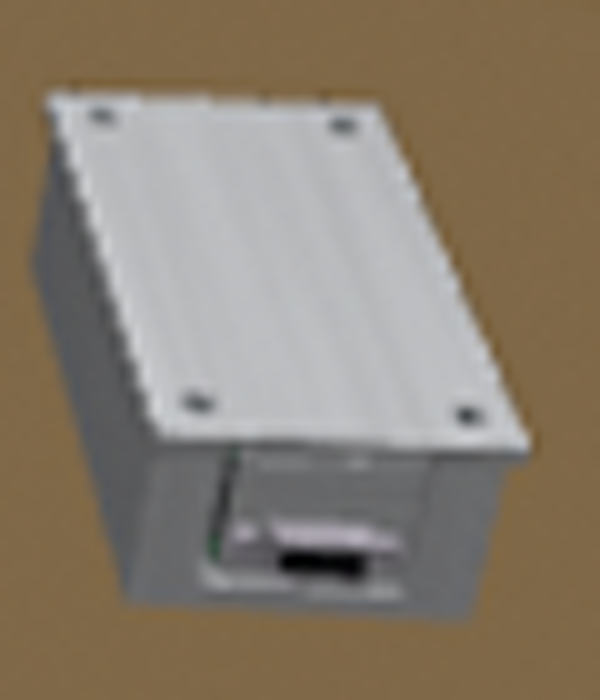

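{"api": "step_arm", "payload": {"targets": [0.015, -0.025, 0, 0, 0, 0, 0.035, -0.06, -0.02, 0, 0, 0, 0.055, -0.09, -0.05, 0, 0, 0, 0.058, -0.098, -0.085, 0, 0, 0, 0.058, -0.098, -0.12, 0, 0, 0, 0.058, -0.098, -0.15, 0, 0, 0, 0.058, -0.098, -0.175, 0, 0, 0, 0.058, -0.098, -0.192, 0, 0, 0, 0.058, -0.098, -0.203, 0, 0, 0, 0.058, -0.098, -0.207, 0, 0, 0, 0.058, -0.098, -0.207, 0, 0, 0], "fingers": 0}}

```text
time_s: 26.2
tcp_pos: [0.4159, 0.2545, 0.1364]
eef_rot: [-1.045, -1.433, 1.434]
force: [0.1, 0.7, -0.4]
opening: 0.0207
```

```bash
python3 rem.py .4152 .2551 .121 107.8
```

```text
t 26.2 tcp [0.4159 0.2545 0.1364] shift [-0.0007  0.0006 -0.0154] turn [-0.01 -0.09  0.02] F [ 0.09  0.66 -0.36] T [ 0.13 -0.15  0.03] op 0.0207
```

{"api": "step_arm", "payload": {"targets": [0, 0, -0.003, 0, 0, 0, 0, 0, -0.006, 0, 0, 0, 0, 0, -0.009, 0, 0, 0, 0, 0, -0.011, 0, 0, 0, 0, 0, -0.0115, 0, 0, 0, 0, 0, -0.0115, 0, 0, 0]}}

```text
time_s: 26.7
tcp_pos: [0.4159, 0.255, 0.1258]
eef_rot: [-1.045, -1.435, 1.433]
force: [0.4, 0.1, 0.2]
opening: 0.0005
```

{"api": "step_arm", "payload": {"targets": [0, 0, -0.001, 0, 0, 0, 0, 0, -0.001, 0, 0, 0]}}

```text
time_s: 26.87
tcp_pos: [0.416, 0.255, 0.1247]
eef_rot: [-1.045, -1.435, 1.433]
force: [0.2, -0.2, 0.6]
opening: 0.0005
```

{"api": "step_arm", "payload": {"targets": [0, 0, -0.001, 0, 0, 0, 0, 0, -0.001, 0, 0, 0]}}

```text
time_s: 27.03
tcp_pos: [0.4159, 0.255, 0.1236]
eef_rot: [-1.045, -1.435, 1.434]
force: [-0.1, -0.8, -0.4]
opening: 0.0004
```

{"api": "step_arm", "payload": {"targets": [0, 0, -0.001, 0, 0, 0, 0, 0, -0.001, 0, 0, 0]}}

```text
time_s: 27.2
tcp_pos: [0.4159, 0.255, 0.1226]
eef_rot: [-1.045, -1.435, 1.434]
force: [-0.4, 0.5, 0.5]
opening: 0.0002
```

{"api": "step_arm", "payload": {"targets": [0, 0, -0.0007, 0, 0, 0, 0, 0, -0.0007, 0, 0, 0]}}

```text
time_s: 27.37
tcp_pos: [0.4159, 0.255, 0.1219]
eef_rot: [-1.045, -1.435, 1.434]
force: [-0.4, -1.3, -0.5]
opening: 0.0002
```

{"api": "step_arm", "payload": {"targets": [0, 0, -0.0007, 0, 0, 0, 0, 0, -0.0007, 0, 0, 0]}}

```text
time_s: 27.53
tcp_pos: [0.416, 0.255, 0.1216]
eef_rot: [-1.045, -1.435, 1.433]
force: [0.5, -0.9, 2.0]
opening: 0.0003
```

{"api": "step_arm", "payload": {"targets": [0, 0, -0.0006, 0, 0, 0, 0, 0, -0.0006, 0, 0, 0]}}

```text
time_s: 27.7
tcp_pos: [0.416, 0.255, 0.1215]
eef_rot: [-1.045, -1.436, 1.433]
force: [-2.9, -0.7, 7.6]
opening: 0.0004
```

{"api": "step_arm", "payload": {"targets": [0, 0, 0.005, 0, 0, 0, 0, 0, 0.014, 0, 0, 0, 0.02, 0.006, 0.014, 0, 0, 0, 0.05, 0.016, 0.014, 0, 0, 0, 0.075, 0.024, 0.014, 0, 0, 0, 0.085, 0.027, 0.014, 0, 0, 0, 0.085, 0.027, 0.012, 0, 0, 0, 0.085, 0.027, 0.008, 0, 0, 0, 0.085, 0.027, 0.004, 0, 0, 0, 0.085, 0.027, 0.0035, 0, 0, 0, 0.085, 0.027, 0.0035, 0, 0, 0]}}

```text
time_s: 28.62
tcp_pos: [0.4995, 0.2815, 0.1237]
eef_rot: [-1.044, -1.433, 1.435]
force: [-0.6, 0.2, -0.6]
opening: -0.0002
```

{"api": "step_arm", "payload": {"targets": [0, 0, -0.001, 0, 0, 0, 0, 0, -0.001, 0, 0, 0]}}

```text
time_s: 28.78
tcp_pos: [0.5005, 0.2819, 0.1233]
eef_rot: [-1.045, -1.435, 1.434]
force: [0.6, 0.1, -0.4]
opening: 0.0003
```

{"api": "step_arm", "payload": {"targets": [0, 0, -0.0007, 0, 0, 0, 0, 0, -0.0007, 0, 0, 0]}}

```text
time_s: 28.95
tcp_pos: [0.5008, 0.282, 0.1226]
eef_rot: [-1.045, -1.435, 1.433]
force: [0.3, -0.6, -0.2]
opening: 0.0005
```

{"api": "step_arm", "payload": {"targets": [0, 0, -0.0007, 0, 0, 0, 0, 0, -0.0007, 0, 0, 0]}}

```text
time_s: 29.12
tcp_pos: [0.5009, 0.282, 0.1218]
eef_rot: [-1.045, -1.435, 1.433]
force: [-1.1, 0.3, 0.1]
opening: 0.0006
```

{"api": "step_arm", "payload": {"targets": [0, 0, -0.0006, 0, 0, 0, 0, 0, -0.0006, 0, 0, 0]}}

```text
time_s: 29.28
tcp_pos: [0.501, 0.282, 0.1216]
eef_rot: [-1.045, -1.435, 1.433]
force: [-0.3, 0.3, 3.7]
opening: 0.0003
```

{"api": "step_arm", "payload": {"targets": [0, 0, -0.0006, 0, 0, 0, 0, 0, -0.0006, 0, 0, 0]}}

```text
time_s: 29.45
tcp_pos: [0.501, 0.282, 0.1216]
eef_rot: [-1.045, -1.436, 1.433]
force: [-2.1, -1.0, 7.4]
opening: 0.0004
```

Both ends make contact at the same TCP height, 0.1216 m, so the cover is level and down. Retreat and hand in.

{"api": "step_arm", "payload": {"targets": [0, 0, 0.006, 0, 0, 0, 0, 0, 0.02, 0, 0, 0, 0, 0, 0.045, 0, 0, 0, 0, 0, 0.075, 0, 0, 0, 0, 0, 0.11, 0, 0, 0, 0, 0, 0.14, 0, 0, 0, -0.02, 0.02, 0.16, 0, 0, 0, -0.05, 0.045, 0.17, 0, 0, 0, -0.09, 0.07, 0.17, 0, 0, 0, -0.12, 0.085, 0.17, 0, 0, 0, -0.13, 0.09, 0.17, 0, 0, 0, -0.13, 0.09, 0.17, 0, 0, 0]}}

```text
time_s: 30.45
tcp_pos: [0.3686, 0.3729, 0.2909]
eef_rot: [-1.042, -1.438, 1.436]
force: [-0.7, 0.2, 0.1]
opening: 0.0008
```

Run:
```python
from hole import *
f=bot.grab_frame('top');im=f['img']
g=cv2.cvtColor(im,cv2.COLOR_RGB2GRAY).astype(float)
hc=np.array([.4581,.2686]);th=np.radians(17.5);ax=np.array([np.cos(th),np.sin(th)]);ay=np.array([-ax[1],ax[0]])
b=np.array([blob(g,*proj(f,np.r_[hc+ax*x+ay*y,.043])[0],r=3) for x,y in((.052,-.024),(-.052,-.024),(-.052,.024),(.052,.024))]);q=ray(f,b,.043)[:,:2]-hc
print((np.c_[q@ax,q@ay]*1e3).round(1).tolist());s=bot.grab_frame('scene');crop(s['img'],455,225,515,295,10,'pics/s30.png')
```

```text
[[52.7, -23.5], [-51.3, -24.1], [-51.6, 24.2], [52.6, 24.7]]
```

View pics/s30.png

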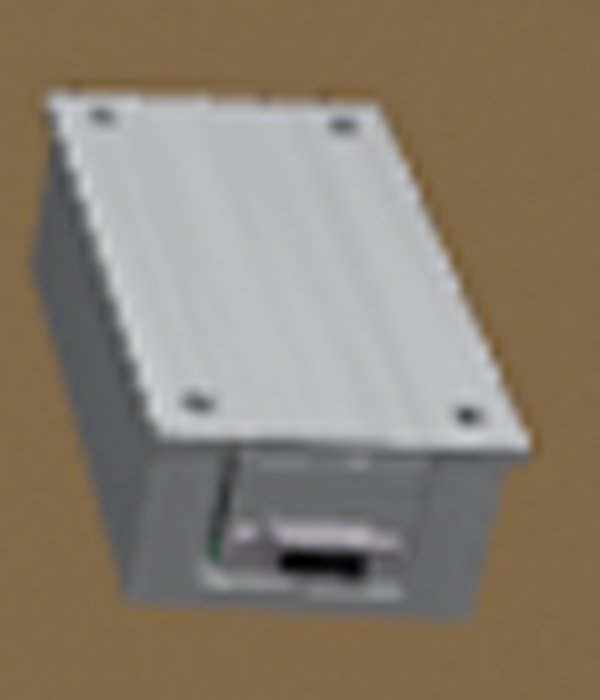

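The cover has not moved since the last look: its four holes, around pixels (100,117), (343,125), (200,402) and (468,415), are where they were, and it sits closed on the rim. Handing in.

```bash
python3 -c "
from cell import bot
print(bot.close_job())"
```

```text
the job is handed in; nothing more can be done
None
```

The board is in the housing with its connector plate down in the slot, the larger cover is closed on the rim, and I handed the job in with the robot clear, at about 30.5 s of the 72 s. The hand-in reported no verdict.

**Last checks**
- **Board:** after I let go and raised the gripper, its pads measured about 0.4 mm off along the housing and 1 mm across. It made contact at the height expected for the bosses.
- **Cover:** its holes measured about 0.6 mm off along the housing and 0.3 mm across. I tapped both ends lightly with closed fingertips; both stopped firmly at the same height, so it is level along its length.
- **Other things:** between the first picture and one taken after the cover was set down, the top view showed no change at the multimeter, solder reel, smaller cover or iron stand. The only contact after that was the tapping on the cover.

**What disagreed or went wrong**
- **Cover height by camera:** the two-camera estimate put the far end of the cover about 1.8 mm higher than the near end. That is about one pixel, and the tapping did not bear it out.
- **Housing angle:** after the board went in, it read 16.75° against 17.5° at the start. I took this as measurement noise from the dark board near the holes, since the housing's centre had not moved.
- **Malformed move:** one row of a move call was a number short, so the arm wobbled above the iron while carrying the board. Nothing was touched and the grip held. The board's small angle error in the grip (about 1.5°) was corrected before insertion.

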